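# Roll the inspection lamp out of its spring-clip cradle and hang it up

### The job

First move the cleaner bottle away from the open side of the lamp's cradle and stand it upright on the bench at least 20 cm from the middle of the cradle, where it will not be in the way of the hanging lamp. Then take the lamp by its handle and, rather than pulling it straight up, tip the handle well over (a good 25 degrees) towards the open side while the tube is still under the spring jaws, so that the tube rolls out sideways through the open side at about the height it lay; then hang it by its handle bar over both prongs of the hook stand, level and still. Leave the flux bottle, the solder spool and the box of finger cots standing where they are.

Things in the scene. Friction and masses are not known exactly. Their poses are not given: they have to be found in the camera images.
- lamp_grip (a point): Centre of the rubber sleeve on the lamp's steel handle, 12 mm square and 46 mm long along this frame's y; pinch it from above across x. It sits mid-way on the handle's top bar (8 mm diameter, along y, 65 mm from the tube's axis along +z); the bar ends in legs at y = -62 and +62 mm that go down to the tube. 45 mm are open between bar and tube.
- lamp_tube (a point): Centre of the lamp's aluminium tube: 32 mm diameter, 200 mm long along y; axes as lamp_grip, which lies 65 mm along +z, all one rigid body. About 160 g (0.75 to 1.3 times that), heavier below, so it hangs and lies handle up.
- cradle: Cradle fixed on the bench, grey base x from -28 to +38 mm, y from -106 to +106 mm; origin under the seated tube's middle. Open side: its own -x. The lamp lies along y with its axis at x = 0, z = 30 mm, handle up. Clips, 18 mm wide, at y = -82 and +82 mm: a flat floor (top z = 14 mm, x from -26 to +18 mm), a leaf behind the tube (x = 17 mm, up to z = 52 mm), a sprung jaw above.
- cradle_lip (a point): Point between the two jaws' rounded lips as built, in the cradle's frame x = -14.5, z = 40.5 mm (underside of lips). Each jaw hinges on top of the leaf (x = 19.5, z = 50.5 mm), reaches over the tube and yields upward to 0.6 rad (0.04 N m at rest, 0.1 N m per rad more): a few newtons let the tube out towards -x, straight up it is held. Free once the tube's axis is past x = -35 mm.
- stand: Fixed steel hook stand, origin under its 10 mm base plate (x from -50 to +60, y from -60 to +60 mm). A post at x = 32 mm bears a cross bar (x 26 to 38, y -45 to +45, top z = 193 mm). Two prongs, 7 mm thick, at y = -38 and +38 mm, point from it to the stand's own -x: axis at z = 187 mm, falling to 185 at x = -52 mm, then turned up to tips at x = -70 mm, top z = 206 mm.
- stand_hang (a point): Where the centre of the lamp's sleeve rests when the lamp hangs well: midway between the prongs, at x = -48, z = 192.5 mm of the stand; axes as the stand's. The lamp's bar then runs along y (either way round), its sleeve between the prongs, the prongs between sleeve and legs, tube below.
- bottle_mid (a point): Half-way up the white cleaner bottle with blue cap that stands before the cradle's open side: 125 mm tall, round, body 52 mm in diameter up to 100 mm, cap 30 mm in diameter above; origin 62.5 mm over its foot, z up; about 130 g.
- flux_mid (a point): Half-way up the amber flux bottle with white nozzle, 36 mm wide, 92 mm tall; leave it alone.
- spool_mid (a point): Half-way up the white solder spool standing on end, 56 mm in diameter, 36 mm tall; leave it alone.
- cots_mid (a point): Half-way up the square white box with blue lid (finger cots), 51 x 51 x 34 mm; leave it alone.
There are look-alikes about, which are no part of the job. Of the things that look like the part that bears bottle_mid, the smallest one is meant.

How it is judged:
By the outcome, as a careful person would: the job done as asked, in the order asked, and still so for the second after the job is handed in, with the robot touching nothing.
It also fails if it takes over 64 s, if anything falls off the work surface, if the arm or the gripper's body presses on something with over 40 N, if the wrist force passes 120 N, or if a joint passes its speed limit or range.

### The arm

A 6-joint arm with a two-finger parallel gripper is mounted at the origin on a cart in front of the work surface, level with it; the furniture and walls round the work are solid. World frame = base frame: x ahead of the robot, y to its left, z up, the work surface at z = 0. Lengths are in mm, angles in rad, forces in N, time in s.
With the tool pointing down it reaches from about 350 to 875 mm from the base axis. Payload 4.2 kg.
Tool frame: the origin (TCP) lies midway between the tips of the shut fingers; the grasp point (between the pads) lies 19 mm behind it; x points along the fingers, z is the direction in which the jaws open and shut, and the axes are right-handed (so a half turn about x gives the same grasp; the last joint's range is limited). The gripper opens to 87 mm and grips with 3 to 60 N. Pads are 19 mm wide; open, the fingers measure 117 mm over their backs; the gripper's body (75 mm by 190 mm) begins 51 mm behind the grasp point.
Start: joints at [-0.91, 0.385, 0.008, 0, -1.194, -0.259], TCP at [244.435, -575.196, 222.55] pointing down, gripper open.
Joint ranges: [-3.14, 3.14], [-1.21, 2.06], [-1.07, 1.41], [-3.16, 2.05], [-2.99, -0.16], [-3.1, 3.1]. Speed limits (rad/s): [2.79, 2.79, 3.14, 3.14, 3.14, 3.14].

### API

Orientations are given as a rotation vector (axis times angle).
In Python, from cell import ctrl gives the robot as it stands. The module is installed in compiled form; this text tells all that it offers.
- The arm moves only by the tool move_arm, never from a script. Its argument "commands" is a list of rows, each a list of 7 numbers: the shift along the tool's x, y, z in cm, then the turn, a rotation vector about the tool's x, y, z in degrees, then the closure, from 0 (fully open) to 1 (shut). In form: [[dx, dy, dz, ax, ay, az, jaw], ...]. A call has 1 to 5 rows; each row shifts and turns the commanded pose from where the row before left it, along the tool's axes as they then stand; what a row does not reach is not made up. A row lasts 1/12 s, in which the tool goes at most 41.7 mm and 7.16 degrees, less where a joint would pass 70% of its speed; a pose out of reach is approached as far as the arm can. A call with a gripper value outside its range is refused whole. The fingers move at their own pace and stop on an object; "newtons" is the grip in N (left out, the last holds). Time passes only in rows, so rows that do not move let the fingers close. It gives the time, the measured TCP pose, the force and the opening at its end, in the units of the state.
- ctrl.sense(): the state, without advancing time (a new reading comes with each control period).
- ctrl.camera(name): name is "scene" or "top"; returns the picture (420x560x3 uint8, red, green, blue); there is no depth.
- ctrl.camera_params(name): a dict with "intrinsics" (3x3 intrinsics, pixels), "camera_from_world" (4x4, takes a point from world to camera coordinates). Camera axes: x right, y up, looking along -z (the intrinsics and any distortion apply to the point x, -y, -z); pixel columns grow to the right and rows downward; lengths in mm; the calibration is good to about 2 mm. A picture is of the moment at which its call begins. camera_params takes no time and is no camera call.
- ctrl.hand_in(): hands the job in, once; it reports no verdict.
The state is a dict: "clock": time; "q": joint angles; "qd": joint speeds; "joint_efforts": joint torques, N m; "ee_pos": TCP position; "ee_rot": TCP orientation; "wrist_force": force on the tool from outside, world axes, zero at the start; "torque": the same for the moment, N m; "opening": opening from 0.0 (shut) to 1.0 (fully open).
Only numpy, scipy, OpenCV 4.12 (cv2) and the standard library are available. Lean on these libraries where they do the work, as an engineer would, in place of code of your own. Each camera call takes 0.05 s, during which the arm holds its last target.

## Working session

There is one attempt and no reset: what is moved stays moved. The work goes in short steps, Python scripts to look and compute and a tool call to move; the robot and the scene stay as the last step left them, time stands still between calls to the robot, and variables do not carry over. Pictures are saved under pics/ and viewed, and the job is handed in when it is done.

Besides the shell and the picture viewer there is one more tool, called after "Call:" by a JSON object that holds its "name" and its "arguments", one argument or row to a line. move_arm: Moves the arm, as the interface text tells. Its arguments: {"type":"object","properties":{"commands":{"type":"array","items":{"type":"array","items":{"type":"number"}}},"newtons":{"type":"number"}},"required":["commands"]}

```bash
mkdir -p pics; ls; python3 - <<'E'
from cell import ctrl
import cv2,numpy as np
np.set_printoptions(suppress=True,precision=4)
s=ctrl.sense();print(s)
for n in("scene","top"):
    im=ctrl.camera(n);cv2.imwrite(f"pics/{n}0.png",im[:,:,::-1]);print(n,ctrl.camera_params(n))
E
```

```text
pics
{'clock': 0.0, 'q': array([-0.9104,  0.3856,  0.0066, -0.0005, -1.194 , -0.2586]), 'qd': array([-0.0015, -0.0006,  0.0019, -0.0014,  0.0031,  0.0009]), 'joint_efforts': array([ -0.0012, -39.0668,  18.741 ,   4.2199,   0.0111,  -0.0002]), 'ee_pos': array([ 244.1975, -574.6729,  221.4637]), 'ee_rot': array([-1.4966,  0.9905,  1.5   ]), 'wrist_force': array([0.4361, 0.3745, 0.1044]), 'torque': array([-0.0093,  0.0029,  0.0253]), 'opening': 1.003112269417522}
scene {'intrinsics': array([[426.897 ,   0.    , 280.9501],
       [  0.    , 426.897 , 208.3772],
       [  0.    ,   0.    ,   1.    ]]), 'camera_from_world': array([[   -0.8104,    -0.5859,     0.0069,   449.8589],
       [    0.3545,    -0.4809,     0.802 ,  -320.557 ],
       [   -0.4665,     0.6523,     0.5973, -1030.1263],
       [    0.    ,     0.    ,     0.    ,     1.    ]])}
top {'intrinsics': array([[513.3861,   0.    , 280.0638],
       [  0.    , 513.3861, 213.9942],
       [  0.    ,   0.    ,   1.    ]]), 'camera_from_world': array([[   -0.0148,    -0.9998,    -0.0142,    -6.675 ],
       [    0.9983,    -0.0155,     0.0556,  -534.8082],
       [   -0.0558,    -0.0134,     0.9984, -1646.964 ],
       [    0.    ,     0.    ,     0.    ,     1.    ]])}
```

View pics/scene0.png

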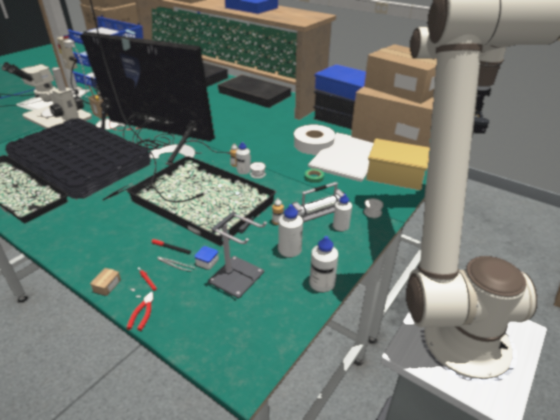

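View pics/top0.png

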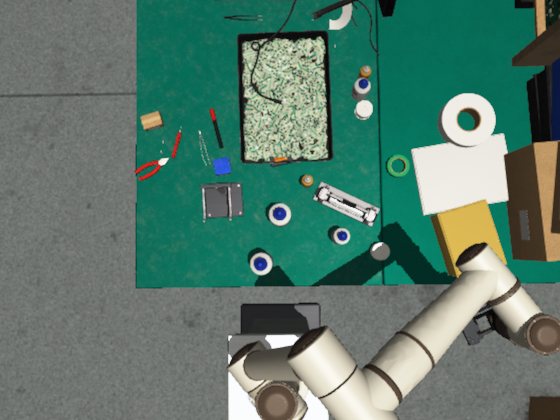

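```bash
cat > h.py <<'E'
from cell import ctrl
import cv2,numpy as np
np.set_printoptions(suppress=True,precision=2)
P={n:ctrl.camera_params(n) for n in("scene","top")}
def proj(n,p):
    p=np.atleast_2d(p);T=P[n]["camera_from_world"];K=P[n]["intrinsics"]
    c=p@T[:3,:3].T+T[:3,3];c=c*[1,-1,-1];u=c@K.T;return u[:,:2]/u[:,2:]
def ray(n,px):
    T=P[n]["camera_from_world"];K=P[n]["intrinsics"]
    d=np.linalg.inv(K)@[px[0],px[1],1];d=d*[1,-1,-1];R=T[:3,:3]
    return -R.T@T[:3,3],R.T@d
def atz(n,px,z):
    o,d=ray(n,px);return o+d*(z-o[2])/d[2]
def crop(n,name,u0,v0,u1,v1,k,im=None):
    im=ctrl.camera(n)[:,:,::-1] if im is None else im
    cv2.imwrite("pics/"+name,cv2.resize(im[v0:v1,u0:u1],None,fx=k,fy=k,interpolation=cv2.INTER_CUBIC))
E
python3 - <<'E'
from h import *
t=cv2.imread("pics/top0.png");s=cv2.imread("pics/scene0.png")
crop("top","t1.png",195,145,395,285,4,t);crop("scene","s1.png",190,135,390,300,4 if 0 else 3.6,s)
for p in[(280,214),(261,263),(342,236),(363,86)]:
    print(p,atz("top",p,125))
E
```

```text
(280, 214) [528.47 -16.06 125.  ]
(261, 263) [381.78  43.26 125.  ]
(342, 236) [ 459.26 -201.68  125.  ]
(363, 86) [ 916.44 -275.6   125.  ]
```

View pics/t1.png

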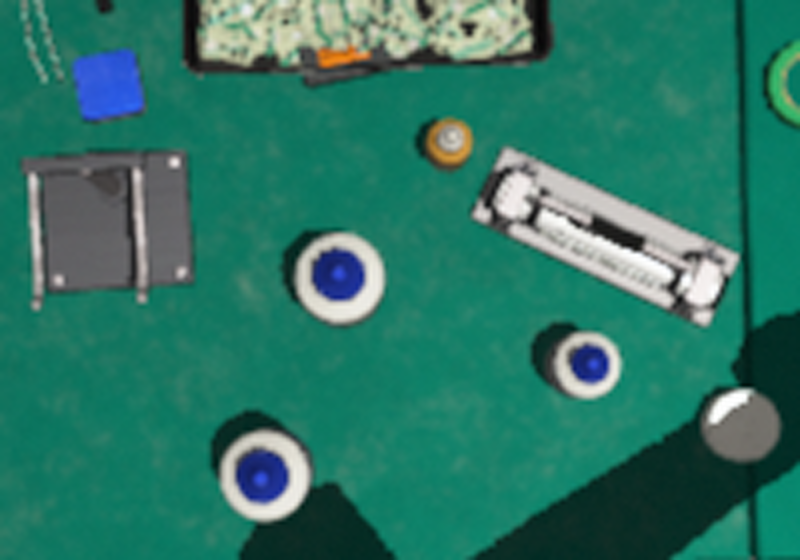

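View pics/s1.png

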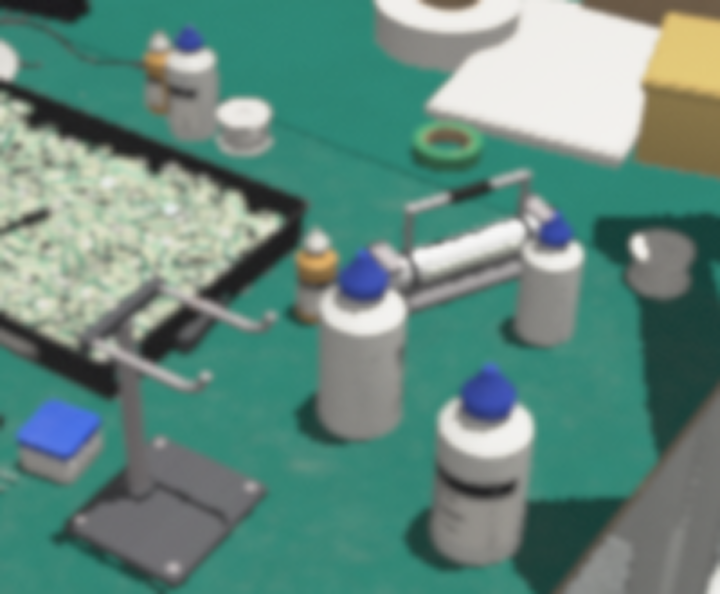

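The cleaner-bottle candidates in the top picture are (342,236), (280,214), (261,263) and (363,86). The bottle at (342,236) has the smallest body, about 17 px or 52 mm, and stands before the cradle's open side, so it fits. The crop agrees. Next I fit the poses.

```bash
cat > fit.py <<'E'
from h import *
from scipy.optimize import least_squares
c=lambda x,y:(195+x/4-0.375,145+y/4-0.375)
cs=lambda x,y:(190+x/3.6-.36,135+y/3.6-.36)
def T(p,pts):
    a=p[2];R=np.array([[np.cos(a),-np.sin(a),0],[np.sin(a),np.cos(a),0],[0,0,1]])
    return np.array(pts,float)@R.T+[p[0],p[1],0]
def fit(obs,p0):
    def f(p): 
        r=[]
        for n,px,m in obs:
            m=list(m)
            if m[2] is None:m[2]=p[3]
            r.append(proj(n,T(p,[m]))[0]-px)
        return np.concatenate(r)
    s=least_squares(f,p0,loss='soft_l1');return s.x,f(s.x).reshape(-1,2)
if __name__=="__main__":
    # cradle
    ob=[("top",c(508,148),(38,106,None)),("top",c(740,258),(38,-106,None)),("top",c(708,325),(-28,-106,None)),("top",c(472,215),(-28,106,None)),
     ("top",c(617,231),(0,0,95+4)),("scene",cs(470,190),(0,0,97))]
    x,r=fit(ob,[520,-230,-.44,8]);print("cradle",x);print(r)
    ob=[("top",c(22,160),(60,60,None)),("top",c(187,152),(60,-60,None)),("top",c(192,283),(-50,-60,None)),
     ("top",c(37,304),(-70,38,204)),("top",c(142,300),(-70,-38,204)),
     ("scene",cs(268,319),(-70,-38,204)),("scene",cs(203,378),(-70,38,204)),("scene",cs(265,491),(-50,-60,10)),("scene",cs(177,582),(-50,60,10))]
    ob=ob[1:]
    x,r=fit(ob,[560,130,0,8]);print("stand",x);print(r)
    # bottle
    ob=[("top",c(592,363),(0,0,124)),("top",c(586,365),(0,0,100)),("scene",cs(557,222),(0,0,122)),("scene",cs(545,340),(-16,20,0))]
    x,r=fit(ob,[450,-200,0]);print("bot",x);print(r)
E
python3 fit.py
```

```text
cradle [ 562.62 -229.63   -0.46  -10.53]
[[-0.4  -0.95]
 [ 0.08 -0.74]
 [-0.46  0.66]
 [-0.    0.32]
 [ 0.62 -0.09]
 [ 0.57  0.27]]
stand [581.48 169.81   0.05 -21.41]
[[-0.01 -0.37]
 [ 0.67 -0.12]
 [-0.93 -0.46]
 [-0.8  -1.12]
 [ 0.79 -0.11]
 [ 0.52  0.17]
 [ 1.34 -0.64]
 [-0.34  1.24]]
bot [ 461.46 -202.83   -6.49]
[[-0.29 -0.11]
 [ 0.37 -0.49]
 [ 0.57 -0.49]
 [-0.1   2.74]]
```

```bash
cat > fit2.py <<'E'
from fit import *
ZC=6
ob=[("top",c(508,148),(38,106,ZC)),("top",c(740,258),(38,-106,ZC)),("top",c(708,325),(-28,-106,ZC)),("top",c(472,215),(-28,106,ZC)),
 ("top",c(617,231),(0,0,99)),("scene",cs(470,190),(0,0,97))]
x,r=fit(ob,[520,-230,-.44]);C=x
ob=[("top",c(187,152),(60,-60,10)),("top",c(192,283),(-50,-60,10)),
 ("top",c(37,304),(-70,38,204)),("top",c(142,300),(-70,-38,204)),
 ("scene",cs(268,319),(-70,-38,204)),("scene",cs(203,378),(-70,38,204)),("scene",cs(265,491),(-50,-60,10)),("scene",cs(177,582),(-50,60,10))]
S,r2=fit(ob,[560,130,0])
if __name__=="__main__":
    print("C",C);print(r);print("S",S);print(r2)
    k=4
    for n,name,(u0,v0,u1,v1) in[("top","ot.png",(195,145,395,285)),("scene","os.png",(190,135,390,280))]:
        im=cv2.imread(f"pics/{n}0.png")[v0:v1,u0:u1];im=cv2.resize(im,None,fx=k,fy=k,interpolation=cv2.INTER_CUBIC)
        def L(p,pts,col,cl=False):
            q=((proj(n,T(p,pts))-[u0,v0])*k+k/2-.5).round().astype(int)
            cv2.polylines(im,[q],cl,col,1)
        z=ZC
        L(C,[(38,106,z),(38,-106,z),(-28,-106,z),(-28,106,z)],(0,0,255),1)
        L(C,[(0,-62,30),(0,-62,95),(0,62,95),(0,62,30)],(0,255,255))
        L(C,[(0,-23,95),(0,23,95)],(255,0,255))
        L(C,[(0,-100,46),(0,100,46)],(0,255,0))
        L(S,[(60,60,10),(60,-60,10),(-50,-60,10),(-50,60,10)],(0,0,255),1)
        for y in(-38,38):L(S,[(38,y,187),(-52,y,185),(-70,y,204)],(0,255,255))
        L(S,[(32,-45,193),(32,45,193)],(0,255,255))
        a=np.linspace(0,6.28,40)
        for rr,zz in((26,0),(26,100),(15,125)):L((461,-202.5,0),[(rr*np.cos(b),rr*np.sin(b),zz) for b in a],(255,0,255),1)
        cv2.imwrite("pics/"+name,im)
E
python3 fit2.py
```

```text
C [ 561.88 -228.2    -0.46]
[[-0.47 -1.35]
 [ 0.55 -0.8 ]
 [-0.1   0.77]
 [-0.18  0.08]
 [ 0.16  0.16]
 [ 0.54  0.55]]
S [581.01 168.1    0.03]
[[ 0.02 -1.03]
 [ 0.09 -0.13]
 [-0.8  -0.53]
 [-0.65 -0.69]
 [ 1.29 -0.01]
 [ 0.56  0.06]
 [ 1.98 -0.56]
 [-0.34  0.96]]
```

View pics/ot.png

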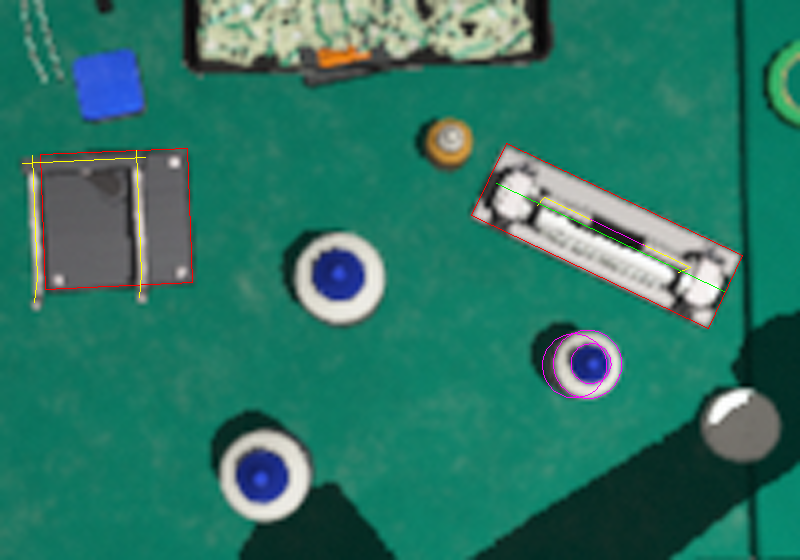

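View pics/os.png

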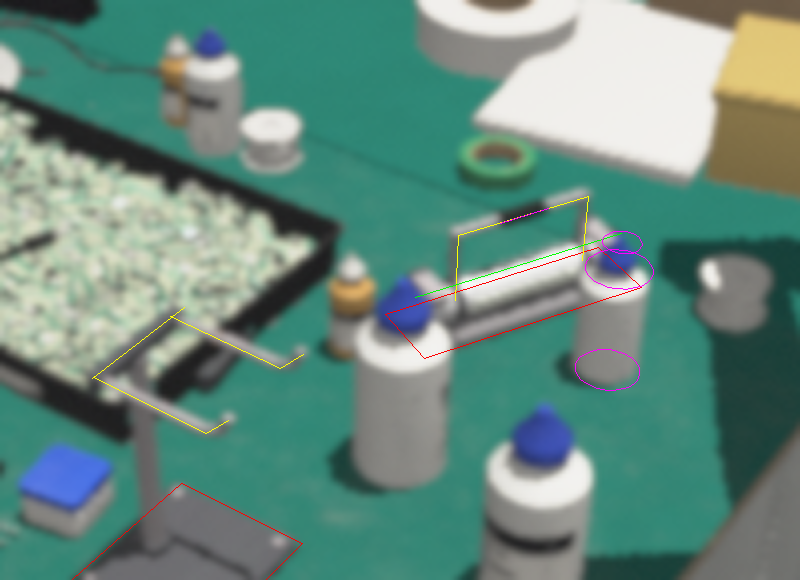

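```bash
python3 - <<'E'
from h import *
t=cv2.imread("pics/top0.png");s=cv2.imread("pics/scene0.png")
a=[cv2.resize(i[v:v+45,u:u+62],None,fx=6.4,fy=6.4,interpolation=cv2.INTER_CUBIC) for i,u,v in[(t,195,178),(t,315,178),(s,206,205),(s,290,175)]]
cv2.imwrite("pics/z.png",np.vstack([np.hstack(a[:2]),np.hstack(a[2:])]));print(a[0].shape)
E
```

```text
(288, 397, 3)
```

View pics/z.png

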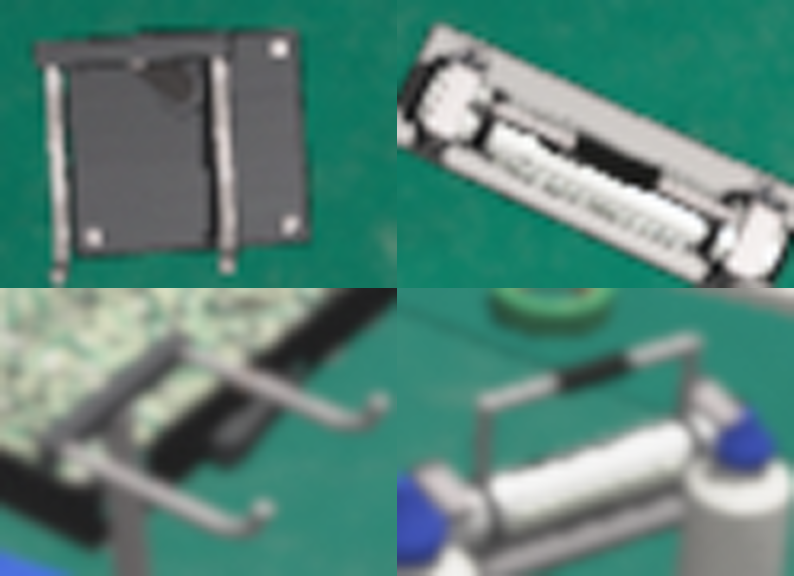

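```bash
cat > fit3.py <<'E'
from fit import *
def q(u,v):return lambda x,y:(u+x/6.4-.42,v+y/6.4-.42)
a,b,d,e=q(195,178),q(315,178),q(206,205),q(290,175)
obS=[("top",a(59,276),(-70,38,204)),("top",a(228,268),(-70,-38,204)),("top",a(52,66),(26,38,190)),("top",a(217,58),(26,-38,190)),
("top",a(36,52),(32,45,193)),("top",a(236,44),(32,-45,193)),("top",a(308,238),(-50,-60,10)),("top",a(299,32),(60,-60,10)),
("scene",d(378,115),(-70,-38,204)),("scene",d(263,221),(-70,38,204)),("scene",d(180,50),(32,-45,193)),("scene",d(48,152),(32,45,193))]
obC=[("top",b(221,160),(0,0,98)),("top",b(103,103),(0,62,98)),("top",b(341,210),(0,-62,98)),("scene",e(195,84),(0,0,96)),("scene",e(87,114),(0,62,96)),("scene",e(300,55),(0,-62,96))]
for o,p in((obS,[580,168,.03]),(obC,[560,-228,-.46])):
    x,r=fit(o,p);print(x,'\n',r)
# free handle triangulation
def tri(pa,pb):
    (o1,d1),(o2,d2)=ray("top",pa),ray("scene",pb)
    s=np.linalg.lstsq(np.c_[d1,-d2],o2-o1,rcond=None)[0];A=o1+s[0]*d1;B=o2+s[1]*d2;return (A+B)/2,np.linalg.norm(A-B)
for i in range(3):print(tri(obC[i][1],obC[i+3][1]))
print('tips');
for i,j in((0,9),(1,8),(4,11),(5,10)):print(tri(obS[i][1],obS[j][1]))
E
python3 fit3.py
```

```text
[580.49 167.78   0.04] 
 [[-0.35 -0.3 ]
 [-0.37 -0.5 ]
 [ 0.02 -0.2 ]
 [ 0.29 -0.39]
 [-0.15 -0.04]
 [-0.49 -0.5 ]
 [ 0.27  0.43]
 [-0.01 -1.02]
 [ 1.02  0.49]
 [ 0.49  0.5 ]
 [ 1.81 -1.07]
 [-0.22  1.07]]
[ 563.79 -228.81   -0.46] 
 [[ 0.07 -0.64]
 [ 0.2  -0.32]
 [-0.32  0.16]
 [ 0.26  0.24]
 [ 0.64  0.54]
 [-0.2  -0.06]]
(array([ 562.94, -228.01,   97.58]), np.float64(2.486465508761066))
(array([ 591.27, -171.83,   98.66]), np.float64(2.627258316670813))
(array([ 536.81, -286.09,   94.77]), np.float64(0.5806670807573799))
tips
(array([509.19, 202.59, 205.01]), np.float64(2.5866229986991334))
(array([512.38, 127.14, 205.15]), np.float64(4.419442691252048))
(array([610.31, 213.13, 196.04]), np.float64(0.1816243633543781))
(array([615.79, 125.03, 188.86]), np.float64(6.357479225601509))
```

```bash
cat >> h.py <<'E'
from scipy.spatial.transform import Rotation as Ro
def cur():
    s=ctrl.sense();return np.array(s["ee_pos"]),Ro.from_rotvec(s["ee_rot"]).as_matrix(),s
def Rdown(a,tilt=0):
    # tool x down, tool z horizontal at world angle a (deg); 
    a=np.radians(a);z=np.array([np.cos(a),np.sin(a),0]);x=np.array([0,0,-1.]);y=np.cross(z,x)
    return np.c_[x,y,z]
def plan(p1,R1,n=None,vmax=33,wmax=6.5,p0=None,R0=None):
    p,R,s=cur()
    if p0 is not None:p=p0
    if R0 is not None:R=R0
    rv=Ro.from_matrix(R.T@R1).as_rotvec();ang=np.degrees(np.linalg.norm(rv));d=np.linalg.norm(p1-p)
    n=n or int(max(1,np.ceil(d/vmax),np.ceil(ang/wmax)))
    print("n",n,"dist",d,"ang",ang,"clock",s["clock"])
    Rp=R;pp=p
    for i in range(1,n+1):
        pi=p+(p1-p)*i/n;Ri=R@Ro.from_rotvec(rv*i/n).as_matrix()
        dd=Rp.T@(pi-pp)/10;a=np.degrees(Ro.from_matrix(Rp.T@Ri).as_rotvec());print("[%.2f,%.2f,%.2f, %.2f,%.2f,%.2f]"%(*dd,*a));Rp,pp=Ri,pi
def st():
    p,R,s=cur();print("t",s["clock"],"p",p,"x",R[:,0],"z",R[:,2],"F",s["wrist_force"],"op",s["opening"],"q",s["q"])
E
python3 - <<'E'
from h import *
st();p,R,s=cur();print(R, np.degrees(np.arctan2(R[1,2],R[0,2])))
print(atz("top",(380,251),30),atz("top",(307,181),90),atz("top",(222,166),34))
plan(np.array([461,-202.5,200]),Rdown(-26))
plan(np.array([461,-202.5,200]),Rdown(154))
E
```

```text
t 0.1 p [ 244.23 -574.72  221.52] x [-0.  0. -1.] z [-0.39  0.92  0.  ] F [ 0.19  0.04 -0.72] op 1.0006092685194783 q [-0.91  0.39  0.01 -0.   -1.19 -0.26]
[[-0.   -0.92 -0.39]
 [ 0.   -0.39  0.92]
 [-1.    0.    0.  ]] 113.00994485525274
[ 410.79 -331.6    30.  ] [ 631.54 -100.77   90.  ] [691.32 169.73  34.  ]
n 22 dist 431.2755895577836 ang 139.0099725052762 clock 0.1
[0.10,-1.57,1.17, 6.32,0.00,-0.01]
[0.10,-1.43,1.34, 6.32,0.00,-0.01]
[0.10,-1.27,1.49, 6.32,0.00,-0.01]
[0.10,-1.10,1.62, 6.32,0.00,-0.01]
[0.10,-0.92,1.73, 6.32,0.00,-0.01]
[0.10,-0.72,1.82, 6.32,0.00,-0.01]
[0.10,-0.52,1.89, 6.32,0.00,-0.01]
[0.10,-0.31,1.93, 6.32,0.00,-0.01]
[0.10,-0.09,1.96, 6.32,0.00,-0.01]
[0.10,0.12,1.95, 6.32,0.00,-0.01]
[0.10,0.34,1.93, 6.32,0.00,-0.01]
[0.10,0.55,1.88, 6.32,0.00,-0.01]
[0.10,0.75,1.81, 6.32,0.00,-0.01]
[0.10,0.95,1.71, 6.32,0.00,-0.01]
[0.10,1.13,1.60, 6.32,0.00,-0.01]
[0.10,1.30,1.47, 6.32,0.00,-0.01]
[0.10,1.45,1.31, 6.32,0.00,-0.01]
[0.10,1.59,1.15, 6.32,0.00,-0.01]
[0.10,1.70,0.96, 6.32,0.00,-0.01]
[0.10,1.80,0.77, 6.32,0.00,-0.01]
[0.10,1.87,0.57, 6.32,0.00,-0.01]
[0.10,1.92,0.36, 6.32,0.00,-0.01]
n 14 dist 431.2755895577836 ang 40.990211604047836 clock 0.1
[0.16,-2.46,1.84, -2.93,0.01,0.00]
[0.16,-2.56,1.71, -2.93,0.01,0.00]
[0.16,-2.64,1.58, -2.93,0.01,0.00]
[0.16,-2.72,1.44, -2.93,0.01,0.00]
[0.16,-2.79,1.30, -2.93,0.01,0.00]
[0.16,-2.85,1.16, -2.93,0.01,0.00]
[0.16,-2.91,1.01, -2.93,0.01,0.00]
[0.16,-2.95,0.86, -2.93,0.01,0.00]
[0.15,-2.99,0.71, -2.93,0.01,0.00]
[0.15,-3.03,0.56, -2.93,0.01,0.00]
[0.15,-3.05,0.40, -2.93,0.01,0.00]
[0.15,-3.07,0.24, -2.93,0.01,0.00]
[0.15,-3.08,0.09, -2.93,0.01,0.00]
[0.15,-3.08,-0.07, -2.93,0.01,0.00]
```

Call:
{"name": "move_arm", "arguments": {
  "commands": [
    [0.2, -2.5, 1.8, -3, 0, 0, 0],
    [0.2, -2.6, 1.7, -3, 0, 0, 0],
    [0.2, -2.6, 1.6, -3, 0, 0, 0],
    [0.2, -2.7, 1.4, -3, 0, 0, 0],
    [0.2, -2.8, 1.3, -3, 0, 0, 0]
  ],
  "newtons": 12
}}

```text
clock: 0.52
ee_pos: [322.4, -441.2, 211.9]
ee_rot: [-1.679, 0.817, 1.681]
wrist_force: [1.1, 0.0, -0.4]
opening: 1.002
```

Call:
{"name": "move_arm", "arguments": {
  "commands": [
    [0.2, -2.9, 1.2, -3, 0, 0, 0],
    [0.2, -2.9, 1.0, -3, 0, 0, 0],
    [0.2, -3.0, 0.9, -3, 0, 0, 0],
    [0.2, -3.0, 0.7, -3, 0, 0, 0],
    [0.2, -3.0, 0.6, -3, 0, 0, 0]
  ]
}}

```text
clock: 0.93
ee_pos: [398.6, -306.3, 202.2]
ee_rot: [-1.852, 0.617, 1.853]
wrist_force: [0.1, 0.3, 0.7]
opening: 1.001
```

```bash
python3 - <<'E'
from h import *
st();plan(np.array([461,-202.5,180]),Rdown(154))
E
```

```text
t 0.9333 p [ 398.62 -306.33  202.18] x [-0.  0. -1.] z [-0.8  0.6  0. ] F [0.08 0.3  0.74] op 1.0007926619172525 q [-0.33  0.19 -0.32 -0.   -1.06 -0.31]
n 4 dist 123.14359583720136 ang 10.832745075898767 clock 0.9333
[0.55,-3.01,0.31, -2.71,0.01,0.00]
[0.55,-3.02,0.17, -2.71,0.01,0.00]
[0.55,-3.03,0.02, -2.71,0.01,0.00]
[0.55,-3.03,-0.12, -2.71,0.01,0.00]
```

Call:
{"name": "move_arm", "arguments": {
  "commands": [
    [0.5, -3.0, 0.3, -2.5, 0, 0, 0],
    [0.5, -3.0, 0.2, -2.5, 0, 0, 0],
    [0.5, -2.5, 0.0, -2.5, 0, 0, 0],
    [0, 0, 0, 0, 0, 0, 0],
    [0, 0, 0, 0, 0, 0, 0]
  ]
}}

```text
clock: 1.35
ee_pos: [442.7, -234.0, 187.0]
ee_rot: [-1.932, 0.507, 1.935]
wrist_force: [-0.6, 0.1, 0.2]
opening: 0.998
```

```bash
python3 - <<'E'
from h import *
st();plan(np.array([461,-202.5,180]),Rdown(154))
im=ctrl.camera("top")[:,:,::-1];crop("top","t2.png",255,145,405,265,4,im)
E
```

```text
t 1.35 p [ 442.69 -233.98  187.  ] x [-0.  0. -1.] z [-0.87  0.49  0.  ] F [-0.59  0.13  0.24] op 0.9982241297237067 q [-0.16  0.21 -0.34 -0.   -1.02 -0.35]
n 2 dist 37.08436963358292 ang 3.356573710742157 clock 1.35
[0.35,-1.82,-0.03, -1.68,0.04,-0.01]
[0.35,-1.82,-0.08, -1.68,0.04,-0.01]
```

View pics/t2.png

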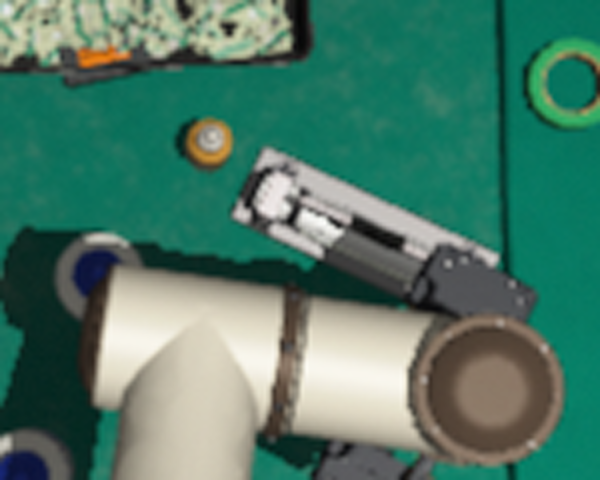

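Call:
{"name": "move_arm", "arguments": {
  "commands": [
    [0.7, -2.0, 0, -1.7, 0, 0, 0],
    [0.7, -1.6, -0.1, -1.7, 0, 0, 0],
    [0, 0, 0, 0, 0, 0, 0],
    [0, 0, 0, 0, 0, 0, 0]
  ]
}}

```text
clock: 1.73
ee_pos: [460.3, -204.4, 173.4]
ee_rot: [-1.967, 0.457, 1.969]
wrist_force: [0.6, -0.5, 0.8]
opening: 1.002
```

```bash
python3 - <<'E'
from h import *
st();plan(np.array([461,-202.5,64]),Rdown(154))
im=ctrl.camera("scene")[:,:,::-1];crop("scene","s2.png",230,135,400,275,4,im)
E
```

```text
t 1.7333 p [ 460.25 -204.44  173.37] x [-0. -0. -1.] z [-0.9   0.44  0.  ] F [ 0.59 -0.51  0.76] op 1.0024411606213162 q [-0.1   0.22 -0.36  0.   -0.99 -0.36]
n 4 dist 109.39188661919651 ang 0.14249714021458296 clock 1.7333
[2.73,-0.05,0.00, -0.03,0.01,-0.01]
[2.73,-0.05,0.00, -0.03,0.01,-0.01]
[2.73,-0.05,0.00, -0.03,0.01,-0.01]
[2.73,-0.05,0.00, -0.03,0.01,-0.01]
```

View pics/s2.png

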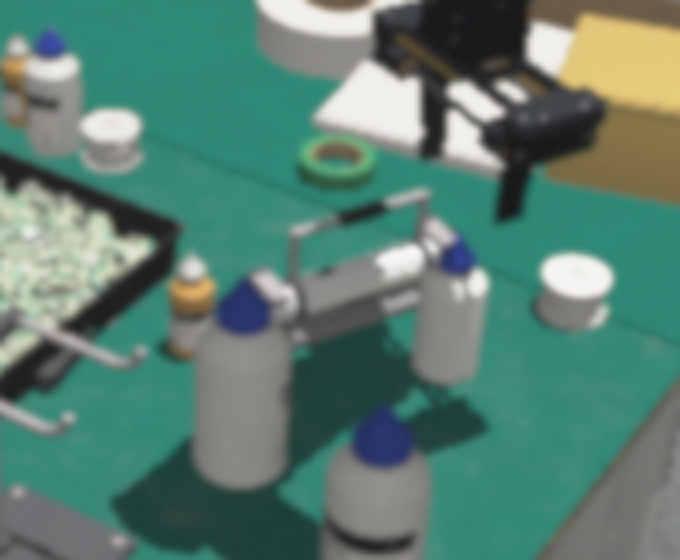

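```bash
python3 - <<'E'
from h import *
print(proj("scene",[[460.25,-204.4,173.4],[461,-202.5,122]]))
E
```

```text
[[347.21 181.61]
 [345.02 195.92]]
```

Call:
{"name": "move_arm", "arguments": {
  "commands": [
    [2.5, -0.1, 0, 0, 0, 0, 0],
    [2.5, -0.1, 0, 0, 0, 0, 0],
    [0, 0, 0, 0, 0, 0, 0]
  ]
}}

```text
clock: 2.03
ee_pos: [457.9, -202.3, 119.9]
ee_rot: [-1.958, 0.459, 1.975]
wrist_force: [-0.8, 0.5, -0.4]
opening: 0.996
```

Call:
{"name": "move_arm", "arguments": {
  "commands": [
    [2.0, 0, -0.1, 0, 0, 0, 0],
    [2.0, 0, 0, 0, 0, 0, 0],
    [1.5, 0, 0, 0, 0, 0, 0],
    [0, 0, 0, 0, 0, 0, 0],
    [0, 0, 0, 0, 0, 0, 0.3]
  ]
}}

```text
clock: 2.45
ee_pos: [462.6, -203.4, 69.3]
ee_rot: [-1.968, 0.457, 1.969]
wrist_force: [0.0, -0.2, 1.7]
opening: 0.973
```

Call:
{"name": "move_arm", "arguments": {
  "commands": [
    [0, 0, 0, 0, 0, 0, 1],
    [0, 0, 0, 0, 0, 0, 1],
    [0, 0, 0, 0, 0, 0, 1],
    [0, 0, 0, 0, 0, 0, 1],
    [0, 0, 0, 0, 0, 0, 1]
  ],
  "newtons": 12
}}

```text
clock: 2.87
ee_pos: [462.9, -202.6, 69.2]
ee_rot: [-1.97, 0.456, 1.967]
wrist_force: [0.8, 0.0, 1.2]
opening: 0.631
```

```bash
python3 - <<'E'
from h import *
st()
im=ctrl.camera("scene")[:,:,::-1];crop("scene","s3.png",230,135,400,275,4,im)
E
```

```text
t 2.8667 p [ 462.9  -202.63   69.18] x [ 0. -0. -1.] z [-0.9   0.44 -0.  ] F [0.8  0.01 1.16] op 0.6306764313074863 q [-0.09  0.36 -0.48  0.   -0.73 -0.36]
```

View pics/s3.png

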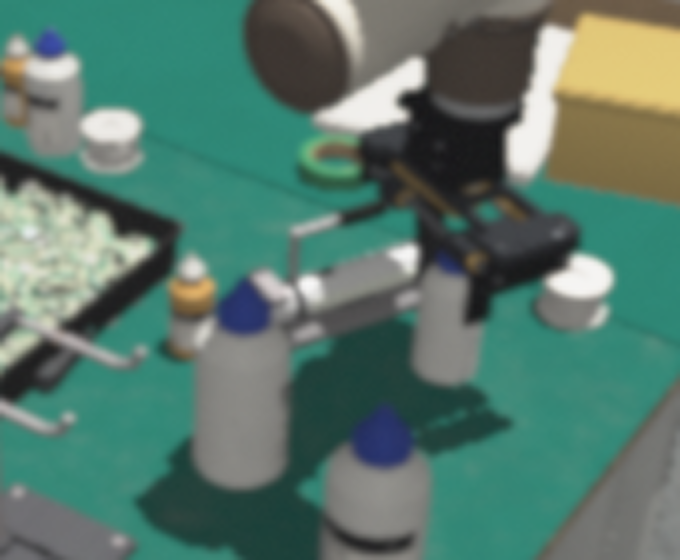

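Call:
{"name": "move_arm", "arguments": {
  "commands": [
    [0, 0, 0, 0, 0, 0, 1],
    [0, 0, 0, 0, 0, 0, 1],
    [0, 0, 0, 0, 0, 0, 1]
  ],
  "newtons": 15
}}

```text
clock: 3.17
ee_pos: [463.1, -202.7, 69.1]
ee_rot: [-1.97, 0.456, 1.968]
wrist_force: [0.2, -0.3, 3.8]
opening: 0.586
```

Call:
{"name": "move_arm", "arguments": {
  "commands": [
    [-0.8, 0, 0, 0, 0, 0, 1],
    [-1.6, 0, 0, 0, 0, 0, 1],
    [-1.6, 0, 0, 0, 0, 0, 1],
    [0, 0, 0, 0, 0, 0, 1]
  ]
}}

```text
clock: 3.5
ee_pos: [464.1, -202.9, 111.2]
ee_rot: [-1.974, 0.455, 1.964]
wrist_force: [-0.6, -0.2, -0.6]
opening: 0.582
```

```bash
python3 - <<'E'
from h import *
st();p,R,s=cur();plan(np.array([385,-100,p[2]]),R,vmax=25)
E
```

```text
t 3.5 p [ 464.05 -202.89  111.22] x [ 0. -0. -1.] z [-0.9   0.44 -0.  ] F [-0.59 -0.22 -0.63] op 0.5815545039459342 q [-0.09  0.3  -0.44  0.   -0.83 -0.36]
n 6 dist 129.75214716261274 ang 0.0 clock 3.5
[-0.01,-0.96,1.94, 0.00,0.00,0.00]
[-0.01,-0.96,1.94, 0.00,0.00,0.00]
[-0.01,-0.96,1.94, 0.00,0.00,0.00]
[-0.01,-0.96,1.94, 0.00,0.00,0.00]
[-0.01,-0.96,1.94, 0.00,0.00,0.00]
[-0.01,-0.96,1.94, 0.00,0.00,0.00]
```

Call:
{"name": "move_arm", "arguments": {
  "commands": [
    [0, -0.6, 1.2, 0, 0, 0, 1],
    [0, -1.0, 2.0, 0, 0, 0, 1],
    [0, -1.1, 2.2, 0, 0, 0, 1],
    [0, -1.1, 2.2, 0, 0, 0, 1],
    [0, -1.0, 2.0, 0, 0, 0, 1]
  ]
}}

```text
clock: 3.92
ee_pos: [395.4, -116.5, 107.6]
ee_rot: [-1.965, 0.457, 1.971]
wrist_force: [0.1, 0.5, -2.1]
opening: 0.583
```

Call:
{"name": "move_arm", "arguments": {
  "commands": [
    [0, -0.8, 1.6, 0, 0, 0, 1],
    [0, -0.3, 0.6, 0, 0, 0, 1],
    [0, 0, 0, 0, 0, 0, 1],
    [0, 0, 0, 0, 0, 0, 1]
  ]
}}

```text
clock: 4.25
ee_pos: [382.8, -97.7, 108.6]
ee_rot: [-1.97, 0.455, 1.969]
wrist_force: [-0.5, -0.4, -1.1]
opening: 0.584
```

```bash
python3 - <<'E'
from h import *
st()
im=ctrl.camera("scene")[:,:,::-1];crop("scene","s4.png",200,135,390,315,3.3,im)
E
```

```text
t 4.25 p [382.81 -97.7  108.55] x [ 0. -0. -1.] z [-0.9   0.44 -0.  ] F [-0.46 -0.38 -1.09] op 0.5844992118023283 q [ 0.17  0.13 -0.69  0.   -0.76 -0.62]
```

View pics/s4.png

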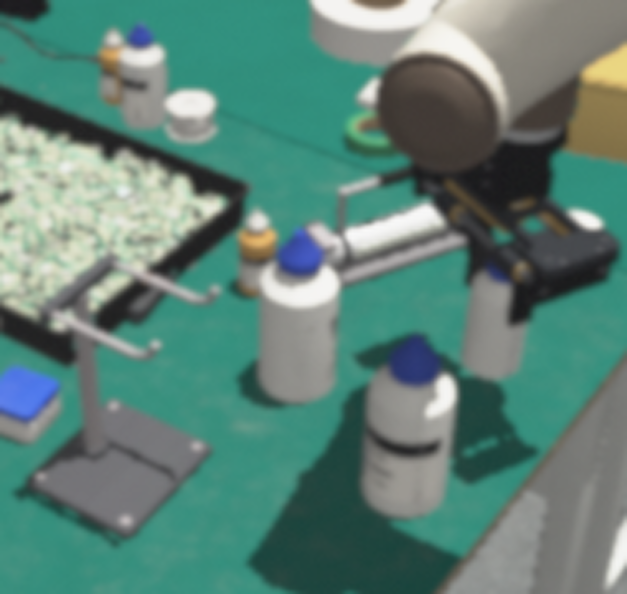

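Call:
{"name": "move_arm", "arguments": {
  "commands": [
    [1.5, 0, 0, 0, 0, 0, 1],
    [1.3, 0, 0, 0, 0, 0, 1],
    [0.7, 0, 0, 0, 0, 0, 1],
    [0.3, 0, 0, 0, 0, 0, 1],
    [0, 0, 0, 0, 0, 0, 1]
  ]
}}

```text
clock: 4.72
ee_pos: [382.4, -98.2, 69.9]
ee_rot: [-1.967, 0.458, 1.97]
wrist_force: [-0.8, -0.6, -1.2]
opening: 0.582
```

Call:
{"name": "move_arm", "arguments": {
  "commands": [
    [0.1, 0, 0, 0, 0, 0, 1],
    [0, 0, 0, 0, 0, 0, 1],
    [0, 0, 0, 0, 0, 0, 0.42],
    [0, 0, 0, 0, 0, 0, 0.3],
    [0, 0, 0, 0, 0, 0, 0]
  ]
}}

```text
clock: 5.13
ee_pos: [383.0, -97.7, 70.1]
ee_rot: [-1.97, 0.455, 1.967]
wrist_force: [0.2, -0.0, 0.1]
opening: 0.661
```

Call:
{"name": "move_arm", "arguments": {
  "commands": [
    [0, 0, 0, 0, 0, 0, 0],
    [0, 0, 0, 0, 0, 0, 0],
    [0, 0, 0, 0, 0, 0, 0],
    [0, 0, 0, 0, 0, 0, 0]
  ]
}}

```text
clock: 5.47
ee_pos: [382.5, -97.7, 69.6]
ee_rot: [-1.969, 0.456, 1.968]
wrist_force: [0.4, -0.2, -0.1]
opening: 0.944
```

Call:
{"name": "move_arm", "arguments": {
  "commands": [
    [-1, 0, 0, 0, 0, 0, 0],
    [-2, 0, 0, 0, 0, 0, 0],
    [-2.5, 0, 0, 0, 0, 0, 0],
    [-3, 0, 0, 0, 0, 0, 0],
    [-3, 0, 0, 0, 0, 0, 0]
  ]
}}

```text
clock: 5.88
ee_pos: [381.8, -97.8, 185.6]
ee_rot: [-1.968, 0.456, 1.97]
wrist_force: [1.0, -0.9, -1.8]
opening: 0.996
```

```bash
python3 - <<'E'
from h import *
st()
im=ctrl.camera("scene")[:,:,::-1];crop("scene","s5.png",200,135,390,315,3.3,im)
E
```

```text
t 5.8833 p [381.82 -97.79 185.58] x [-0. -0. -1.] z [-0.9   0.44  0.  ] F [ 0.98 -0.9  -1.8 ] op 0.9964595763593123 q [ 0.17  0.02 -0.57 -0.   -0.99 -0.62]
```

View pics/s5.png

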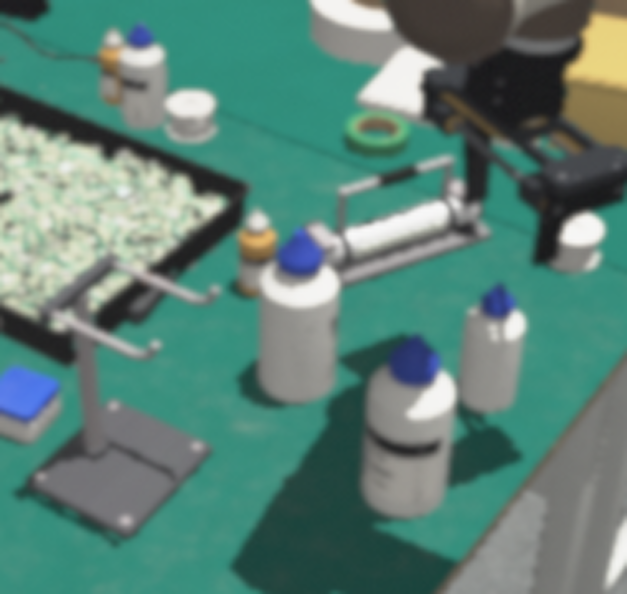

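```bash
python3 - <<'E'
from h import *
plan(np.array([563.5,-228.4,160]),Rdown(154))
E
```

```text
n 7 dist 222.39661383580653 ang 0.6766156863982902 clock 5.9333
[0.48,0.57,-3.09, 0.00,-0.09,0.03]
[0.48,0.57,-3.09, 0.00,-0.09,0.03]
[0.48,0.57,-3.09, 0.00,-0.09,0.03]
[0.47,0.57,-3.09, 0.00,-0.09,0.03]
[0.47,0.56,-3.09, 0.00,-0.09,0.03]
[0.46,0.56,-3.09, 0.00,-0.09,0.03]
[0.46,0.56,-3.09, 0.00,-0.09,0.03]
```

Call:
{"name": "move_arm", "arguments": {
  "commands": [
    [0.4, 0.5, -3, 0, 0, 0, 0],
    [0.4, 0.5, -3, 0, 0, 0, 0],
    [0.4, 0.5, -3, 0, 0, 0, 0],
    [0.4, 0.6, -3, 0, 0, 0, 0],
    [0.4, 0.6, -3, 0, 0, 0, 0]
  ]
}}

```text
clock: 6.35
ee_pos: [506.3, -188.8, 163.9]
ee_rot: [-1.968, 0.456, 1.969]
wrist_force: [0.6, -0.1, -0.1]
opening: 1.001
```

Call:
{"name": "move_arm", "arguments": {
  "commands": [
    [0.4, 0.6, -3, 0, 0, 0, 0],
    [0.4, 0.6, -3, 0, 0, 0, 0],
    [0, 0, 0, 0, 0, 0, 0],
    [0, 0, 0, 0, 0, 0, 0]
  ]
}}

```text
clock: 6.68
ee_pos: [554.1, -225.7, 154.7]
ee_rot: [-1.965, 0.457, 1.97]
wrist_force: [-1.2, -0.3, 0.5]
opening: 1.001
```

```bash
python3 - <<'E'
from h import *
st();plan(np.array([563.5,-228.4,76]),Rdown(154))
im=ctrl.camera("scene")[:,:,::-1];crop("scene","s6.png",260,125,400,245,5,im)
p,_,_=cur();print((proj("scene",[p,[563.5,-228.4,97]])-[260,125])*5)
E
```

```text
t 6.6833 p [ 554.08 -225.74  154.67] x [-0.  0. -1.] z [-0.9   0.44  0.  ] F [-1.17 -0.33  0.54] op 1.0009425664072575 q [-0.12  0.4  -0.15 -0.   -1.02 -0.34]
n 3 dist 79.27563150269644 ang 0.23117441846046122 clock 6.6833
[2.62,-0.06,-0.33, -0.06,0.05,-0.01]
[2.62,-0.06,-0.33, -0.06,0.05,-0.01]
[2.62,-0.06,-0.32, -0.06,0.05,-0.01]
[[318.45 244.45]
 [301.69 313.86]]
```

View pics/s6.png

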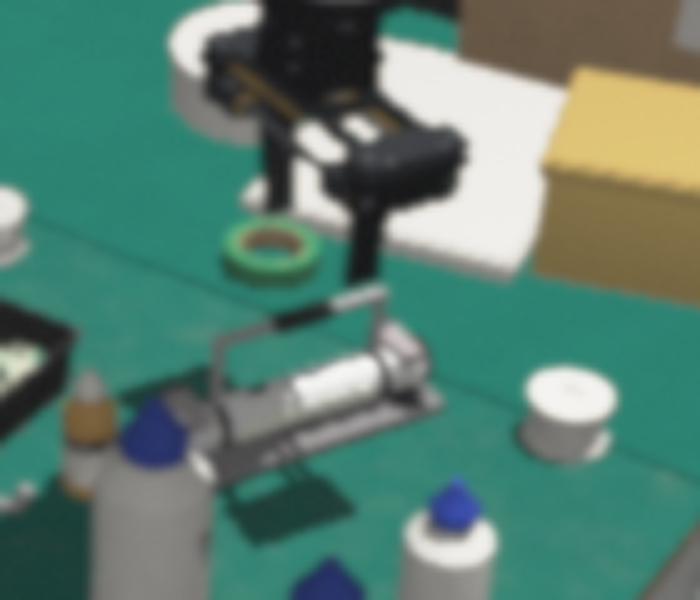

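Call:
{"name": "move_arm", "arguments": {
  "commands": [
    [1.5, -0.1, -0.5, 0, 0, 0, 0],
    [2.3, -0.1, -0.5, 0, 0, 0, 0],
    [2.3, 0, 0, 0, 0, 0, 0],
    [1.5, 0, 0, 0, 0, 0, 0],
    [0, 0, 0, 0, 0, 0, 0.2]
  ]
}}

```text
clock: 7.15
ee_pos: [560.5, -226.3, 77.5]
ee_rot: [-1.961, 0.456, 1.976]
wrist_force: [-0.5, 0.3, -0.1]
opening: 0.973
```

```bash
python3 - <<'E'
from h import *
st();plan(np.array([563.5,-228.4,76]),Rdown(154))
im=ctrl.camera("scene")[:,:,::-1];crop("scene","s7.png",260,125,400,245,5,im)
E
```

```text
t 7.15 p [ 560.48 -226.25   77.46] x [-0.01  0.   -1.  ] z [-0.9   0.44  0.01] F [-0.5   0.31 -0.07] op 0.9729947581929576 q [-0.12  0.49 -0.22 -0.   -0.87 -0.34]
n 1 dist 3.9857194255236257 ang 0.42821115272108173 clock 7.15
[0.14,0.06,-0.37, -0.08,0.41,-0.08]
```

View pics/s7.png

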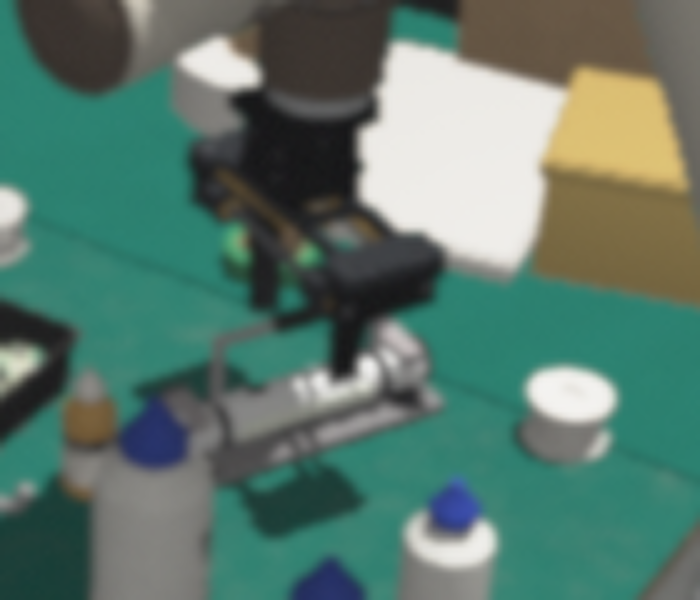

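Call:
{"name": "move_arm", "arguments": {
  "commands": [
    [0.1, 0, -0.2, 0, 0, 0, 1],
    [0, 0, 0, 0, 0, 0, 1],
    [0, 0, 0, 0, 0, 0, 1],
    [0, 0, 0, 0, 0, 0, 1],
    [0, 0, 0, 0, 0, 0, 1]
  ],
  "newtons": 10
}}

```text
clock: 7.62
ee_pos: [565.9, -228.6, 80.4]
ee_rot: [-1.97, 0.456, 1.967]
wrist_force: [-0.2, -0.1, -0.3]
opening: 0.586
```

Call:
{"name": "move_arm", "arguments": {
  "commands": [
    [0, 0, 0, 0, 0, 0, 1],
    [0, 0, 0, 0, 0, 0, 1],
    [0, 0, 0, 0, 0, 0, 1],
    [0, 0, 0, 0, 0, 0, 1],
    [0, 0, 0, 0, 0, 0, 1]
  ]
}}

```text
clock: 8.03
ee_pos: [565.6, -228.6, 79.5]
ee_rot: [-1.968, 0.456, 1.969]
wrist_force: [-0.1, 0.5, -0.4]
opening: 0.198
```

Call:
{"name": "move_arm", "arguments": {
  "commands": [
    [0, 0, 0, 0, 0, 0, 1],
    [0, 0, 0, 0, 0, 0, 1],
    [0, 0, 0, 0, 0, 0, 1]
  ]
}}

```text
clock: 8.28
ee_pos: [565.4, -228.5, 79.5]
ee_rot: [-1.968, 0.456, 1.969]
wrist_force: [-0.5, -1.2, 0.3]
opening: 0.133
```

```bash
python3 - <<'E'
from h import *
st();print(ctrl.sense()["torque"])
E
```

```text
t 8.2833 p [ 565.42 -228.51   79.5 ] x [-0.  0. -1.] z [-0.9   0.44  0.  ] F [-0.54 -1.18  0.26] op 0.13309510453387996 q [-0.12  0.49 -0.21 -0.   -0.87 -0.34]
[0.12 0.19 0.04]
```

Call:
{"name": "move_arm", "arguments": {
  "commands": [
    [0, 0, 0, 0, 0, 0, 0.7],
    [0, 0, 0, 0, 0, 0, 0.7],
    [0.4, 0, 0, 0, 0, 0, 0.7],
    [0, 0, 0, 0, 0, 0, 1],
    [0, 0, 0, 0, 0, 0, 1]
  ]
}}

```text
clock: 8.7
ee_pos: [565.3, -228.5, 75.1]
ee_rot: [-1.968, 0.456, 1.969]
wrist_force: [-0.4, -0.6, -0.2]
opening: 0.211
```

Call:
{"name": "move_arm", "arguments": {
  "commands": [
    [0, 0, 0, 0, 0, 0, 1],
    [0, 0, 0, 0, 0, 0, 1],
    [0, 0, 0, 0, 0, 0, 1],
    [0, 0, 0, 0, 0, 0, 1],
    [0, 0, 0, 0, 0, 0, 1]
  ],
  "newtons": 35
}}

```text
clock: 9.12
ee_pos: [565.4, -228.5, 75.4]
ee_rot: [-1.968, 0.456, 1.969]
wrist_force: [-0.3, 0.3, -1.3]
opening: 0.132
```

```bash
python3 - <<'E'
from h import *
st();print(ctrl.sense()["torque"])
im=ctrl.camera("scene")[:,:,::-1];crop("scene","s8.png",260,125,400,245,5,im)
E
```

```text
t 9.1167 p [ 565.44 -228.5    75.44] x [-0.  0. -1.] z [-0.9   0.44  0.  ] F [-0.33  0.29 -1.31] op 0.131586220784484 q [-0.12  0.5  -0.21 -0.   -0.86 -0.34]
[0.07 0.11 0.04]
```

View pics/s8.png

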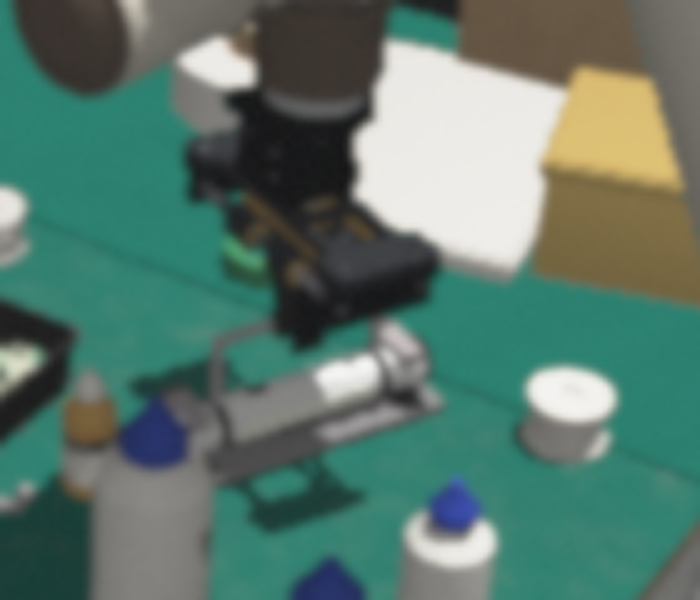

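```bash
cat >> h.py <<'E'
P0=np.array([565.44,-228.5,75.44]);R0=Rdown(154);TUBE=P0+45.4*R0[:,0]
XL=-R0[:,2]
def lamp(x,z,th):
    R=R0@Ro.from_rotvec([0,np.radians(th),0]).as_matrix()
    c=TUBE+XL*x+np.array([0,0,z-30]);return c-45.4*R[:,0],R
def seq(*w,per):
    """rows between lamp poses w[0]..w[-1], per rows each"""
    p,R=lamp(*w[0])
    for a,b,n in zip(w[:-1],w[1:],per):
        for i in range(1,n+1):
            q=np.array(a)+(np.array(b)-np.array(a))*i/n;p1,R1=lamp(*q)
            d=R.T@(p1-p)/10;r=np.degrees(Ro.from_matrix(R.T@R1).as_rotvec());print(np.round(d,2),np.round(r,2),q);p,R=p1,R1
def lampnow():
    p,R,s=cur();th=np.degrees(Ro.from_matrix(R0.T@R).as_rotvec());c=p+45.4*R[:,0]-TUBE
    print("tube x %.1f y %.1f z %.1f"%(c@XL,c@np.cross([0,0,1],XL),c[2]+30),"rot",th,"F",s["wrist_force"],"T",s["torque"],"op",s["opening"],"t",s["clock"],"Flamp x",s["wrist_force"]@XL)
E
python3 - <<'E'
from h import *
seq((0,30,0),(0,30.5,30),(-46,30.5,30),per=(10,10))
E
```

```text
[ 0.   -0.    0.24] [-0.  3.  0.] [ 0.   30.05  3.  ]
[ 0.   -0.    0.24] [0. 3. 0.] [ 0.  30.1  6. ]
[0.   0.   0.24] [-0.  3. -0.] [ 0.   30.15  9.  ]
[ 0.   -0.    0.24] [ 0.  3. -0.] [ 0.  30.2 12. ]
[0.   0.   0.24] [0. 3. 0.] [ 0.   30.25 15.  ]
[ 0.   -0.    0.24] [-0.  3. -0.] [ 0.  30.3 18. ]
[ 0.   -0.    0.24] [-0.  3.  0.] [ 0.   30.35 21.  ]
[ 0.   -0.    0.24] [ 0.  3. -0.] [ 0.  30.4 24. ]
[0.   0.   0.24] [0. 3. 0.] [ 0.   30.45 27.  ]
[ 0.   -0.    0.24] [ 0.  3. -0.] [ 0.  30.5 30. ]
[-0.23 -0.    0.4 ] [0. 0. 0.] [-4.6 30.5 30. ]
[-0.23  0.    0.4 ] [0. 0. 0.] [-9.2 30.5 30. ]
[-0.23 -0.    0.4 ] [0. 0. 0.] [-13.8  30.5  30. ]
[-0.23 -0.    0.4 ] [0. 0. 0.] [-18.4  30.5  30. ]
[-0.23  0.    0.4 ] [0. 0. 0.] [-23.   30.5  30. ]
[-0.23 -0.    0.4 ] [0. 0. 0.] [-27.6  30.5  30. ]
[-0.23 -0.    0.4 ] [0. 0. 0.] [-32.2  30.5  30. ]
[-0.23 -0.    0.4 ] [0. 0. 0.] [-36.8  30.5  30. ]
[-0.23  0.    0.4 ] [0. 0. 0.] [-41.4  30.5  30. ]
[-0.23 -0.    0.4 ] [0. 0. 0.] [-46.   30.5  30. ]
```

Call:
{"name": "move_arm", "arguments": {
  "commands": [
    [0, 0, 0.25, 0, 3, 0, 1],
    [0, 0, 0.25, 0, 3, 0, 1],
    [0, 0, 0.25, 0, 3, 0, 1],
    [0, 0, 0, 0, 0, 0, 1]
  ],
  "newtons": 45
}}

```text
clock: 9.5
ee_pos: [557.2, -224.5, 75.1]
ee_rot: [-2.134, 0.493, 1.821]
wrist_force: [1.0, -0.3, -3.8]
opening: 0.13
```

```bash
python3 - <<'E'
from h import *
lampnow()
E
```

```text
tube x -2.0 y -0.0 z 30.2 rot [ 0.02  9.05 -0.01] F [ 1.02 -0.35 -3.78] T [-0.01  0.1   0.02] op 0.12962535952532586 t 9.5 Flamp x 1.0701701823619638
```

Call:
{"name": "move_arm", "arguments": {
  "commands": [
    [-0.05, 0, 0.2, 0, 3, 0, 1],
    [0, 0, 0.2, 0, 3, 0, 1],
    [0, 0, 0.2, 0, 3, 0, 1],
    [0, 0, 0.2, 0, 3, 0, 1],
    [0, 0, 0, 0, 0, 0, 1]
  ]
}}

```text
clock: 9.92
ee_pos: [550.8, -228.3, 76.0]
ee_rot: [-2.313, 0.549, 1.642]
wrist_force: [-2.6, 4.5, -4.0]
opening: 0.134
```

```bash
python3 - <<'E'
from h import *
lampnow()
E
```

```text
tube x 1.9 y -6.8 z 33.1 rot [ 0.07 19.43  0.73] F [-2.59  4.51 -4.04] T [2.2  1.48 0.39] op 0.13364525946924544 t 9.9167 Flamp x -4.306706534557074
```

```bash
python3 - <<'E'
from h import *
im=ctrl.camera("scene")[:,:,::-1];crop("scene","s9.png",260,105,420,245,5,im)
lampnow();st();print(ctrl.sense()["qd"])
E
```

```text
tube x 2.7 y -7.0 z 33.5 rot [ 0.22 19.43  0.69] F [-4.85  6.42 -1.82] T [2.72 2.44 0.42] op 0.1299239650603452 t 9.9667 Flamp x -7.172713954417443
t 9.9667 p [ 551.45 -228.84   76.32] x [ 0.29 -0.16 -0.94] z [-0.85  0.42 -0.33] F [-4.85  6.42 -1.82] op 0.1299239650603452 q [-0.1   0.35 -0.71  0.59 -0.23 -0.91]
[ 0.01  0.01  0.06 -0.11 -0.05  0.05]
```

View pics/s9.png

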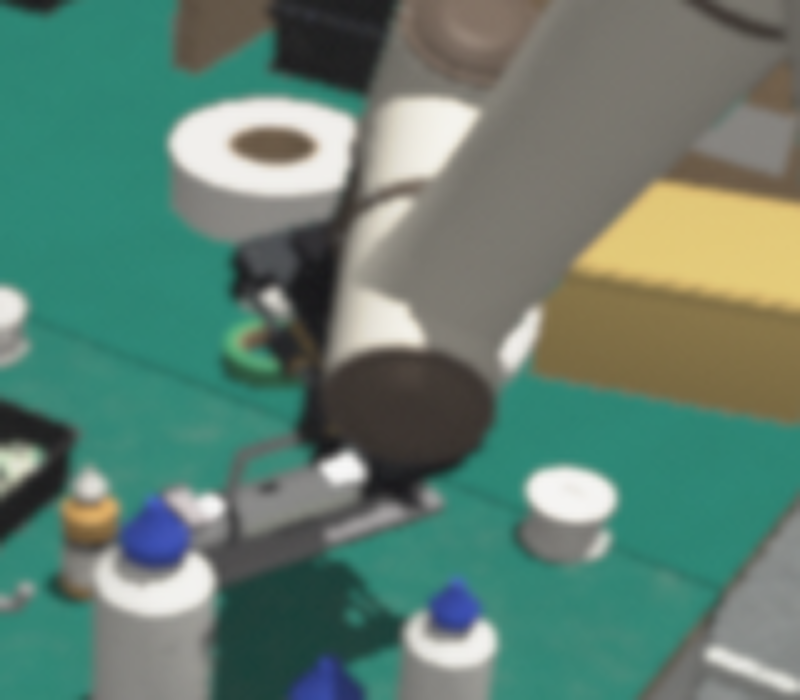

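```bash
cat > kin.py <<'E'
from h import *
from scipy.optimize import least_squares
D=[ # q, p
([-0.9104,0.3856,0.0066,-0.0005,-1.194,-0.2586],[244.2,-574.7,221.5]),
([-0.16,.21,-.34,0,-1.02,-.35],[442.69,-233.98,187]),
([-.10,.22,-.36,0,-.99,-.36],[460.25,-204.44,173.37]),
([-.09,.36,-.48,0,-.73,-.36],[462.9,-202.63,69.18]),
([-.09,.30,-.44,0,-.83,-.36],[464.05,-202.89,111.22]),
([.17,.13,-.69,0,-.76,-.62],[382.81,-97.7,108.55]),
([.17,.02,-.57,0,-.99,-.62],[381.82,-97.79,185.58]),
([-.12,.40,-.15,0,-1.02,-.34],[554.08,-225.74,154.67]),
([-.12,.49,-.21,0,-.87,-.34],[565.42,-228.51,79.5]),
([-.12,.50,-.21,0,-.86,-.34],[565.44,-228.5,75.44]),
([-.10,.35,-.71,.59,-.23,-.91],[551.45,-228.84,76.32])]
def ry(a):c,s=np.cos(a),np.sin(a);return np.array([[c,0,s],[0,1,0],[-s,0,c]])
def rx(a):c,s=np.cos(a),np.sin(a);return np.array([[1,0,0],[0,c,-s],[0,s,c]])
def rz(a):c,s=np.cos(a),np.sin(a);return np.array([[c,-s,0],[s,c,0],[0,0,1]])
def fk(q,w):
    a1,d,h,l2,e,l3,L=w[:7];s4,s6,o6=1,1,0
    A=rz(q[0]);p=A@[a1,d,h];A=A@ry(q[1]);p=p+A@[0,0,l2];A=A@ry(-q[2]);p=p+A@[l3,0,e]
    A=A@rx(q[3])@ry(-q[4]);p=p+A@[L,0,0];A=A@rx(q[5]);return p,A
if __name__=="__main__":
    f=lambda w:np.concatenate([fk(q,w)[0]-p for q,p in D])
    s=least_squares(f,[0,-160,300,350,0,350,200],x_scale=50);print(s.x);print(f(s.x).reshape(-1,3))
    np.save("w.npy",s.x)
    for q,rv in((D[0][0],[-1.4966,.9905,1.5]),(D[-1][0],None)):
        R=fk(q,s.x)[1];Rm=Ro.from_rotvec(rv).as_matrix() if rv else cur()[1]
        print(R.T@Rm)
E
python3 kin.py
```

```text
[  51.79 -165.53  226.61  562.09    4.9   356.22  410.54]
[[-10.06   3.1  -11.86]
 [  0.41  -5.2   -3.2 ]
 [ -3.72  -7.73   0.13]
 [ 11.78  -6.41  10.96]
 [  3.7   -5.53   5.26]
 [  7.38  -3.28   7.78]
 [ -0.99  -4.79  -1.63]
 [ -0.79  -7.71  -2.89]
 [  2.77  -6.73   6.79]
 [  5.4   -7.06   5.43]
 [-15.    60.98 -16.78]]
[[ 1.    0.   -0.  ]
 [ 0.   -0.87  0.49]
 [ 0.   -0.49 -0.87]]
[[ 0.97 -0.24  0.08]
 [-0.24 -0.76  0.61]
 [-0.09 -0.61 -0.79]]
```

```bash
sed -i 's/A=A@rx(q\[3\])/A=A@rx(-q[3])/; s/A=A@rx(q\[5\]);return/A=A@rx(-q[5])@rx(O6);return/; s/^def fk/O6=np.pi\ndef fk/' kin.py; python3 kin.py
```

```text
[  45.89 -155.56  290.68  559.76   -3.75  370.24  457.34]
[[ -0.05   7.13  -9.96]
 [  3.07   4.47  -2.91]
 [ -2.1    2.13   0.21]
 [  8.93   3.86   9.84]
 [  2.58   4.58   4.47]
 [  2.36   5.98   6.59]
 [ -2.22   5.11  -1.67]
 [  1.07   2.11  -2.47]
 [  2.17   3.38   6.36]
 [  4.63   3.07   4.96]
 [-17.87 -39.34 -15.44]]
[[ 1. -0.  0.]
 [ 0.  1.  0.]
 [-0. -0.  1.]]
[[ 1. -0. -0.]
 [ 0.  1. -0.]
 [ 0.  0.  1.]]
```

```bash
python3 - <<'E'
s=open('kin.py').read()
s=s.replace("A=A@rx(-q[3])@ry(-q[4]);p=p+A@[L,0,0]","A=A@rx(-q[3]);p=p+A@[0,w[7],w[8]];A=A@ry(-q[4]);p=p+A@[L,0,w[9]]")
s=s.replace("350,200]","350,200,0,0,0]")
open('kin.py','w').write(s)
E
python3 kin.py
```

```text
[ 111.41  126.19 -104.83  564.7    -5.72  418.33   42.81 -285.83    6.17
 -109.52]
[[-0.38  0.62 -0.16]
 [ 2.3   0.46 -0.71]
 [-3.25 -1.85  1.11]
 [ 1.21  0.46  0.39]
 [-2.31  0.93 -1.21]
 [-0.58  1.34 -0.8 ]
 [ 0.63  1.47  0.01]
 [ 1.34 -2.03 -0.55]
 [-0.83 -0.36  1.87]
 [ 1.39 -0.64  0.06]
 [ 0.02 -0.   -0.03]]
[[ 1. -0.  0.]
 [ 0.  1.  0.]
 [-0. -0.  1.]]
[[ 1. -0. -0.]
 [ 0.  1. -0.]
 [ 0.  0.  1.]]
```

```bash
cat > log.py <<'E'
from h import *
import json
s=ctrl.sense();open("log.jsonl","a").write(json.dumps([list(s["q"]),list(s["ee_pos"]),list(s["ee_rot"])])+"\n")
lampnow();print("q",s["q"])
E
python3 log.py; python3 - <<'E'
from h import *
p,R=lamp(0,30.5,10);plan(p,R,n=4)
E
```

```text
tube x 2.7 y -7.0 z 33.5 rot [ 0.22 19.43  0.69] F [-4.85  6.42 -1.82] T [2.72 2.44 0.42] op 0.1299239650603452 t 9.9667 Flamp x -7.172713954417443
q [-0.1   0.35 -0.71  0.59 -0.23 -0.91]
n 4 dist 7.956031874599825 ang 9.461663747465924 clock 9.9667
[0.06,-0.16,-0.10, -0.04,-2.36,-0.18]
[0.06,-0.16,-0.10, -0.04,-2.36,-0.18]
[0.05,-0.16,-0.10, -0.04,-2.36,-0.18]
[0.05,-0.16,-0.11, -0.04,-2.36,-0.18]
```

Call:
{"name": "move_arm", "arguments": {
  "commands": [
    [0.05, -0.1, -0.1, 0, -2.5, 0, 1],
    [0.05, -0.1, -0.1, 0, -2.5, 0, 1],
    [0.05, -0.1, -0.1, 0, -2.5, 0, 1],
    [0.05, -0.1, -0.1, 0, -2.5, 0, 1],
    [0, 0, 0, 0, 0, 0, 1]
  ]
}}

```text
clock: 10.38
ee_pos: [560.3, -228.1, 77.0]
ee_rot: [-2.147, 0.516, 1.806]
wrist_force: [-4.9, 7.0, 1.9]
opening: 0.132
```

```bash
python3 log.py; python3 - <<'E'
from h import *
p,R=lamp(0,30,0);plan(p,R,n=4)
E
```

```text
tube x 3.1 y -2.4 z 32.3 rot [0.5  9.98 0.61] F [-4.93  6.95  1.91] T [2.39 2.13 0.36] op 0.13204876863156015 t 10.3833 Flamp x -7.480252834685658
q [-0.08  0.42 -0.41  0.13 -0.58 -0.49]
n 4 dist 5.400150194296631 ang 10.008862100417312 clock 10.3833
[0.06,-0.05,-0.11, -0.12,-2.49,-0.15]
[0.05,-0.05,-0.11, -0.12,-2.49,-0.15]
[0.05,-0.05,-0.12, -0.12,-2.49,-0.15]
[0.04,-0.05,-0.12, -0.12,-2.49,-0.15]
```

Call:
{"name": "move_arm", "arguments": {
  "commands": [
    [0.05, -0.05, -0.1, 0, -2.5, -0.2, 1],
    [0.05, -0.05, -0.1, 0, -2.5, -0.2, 1],
    [0.05, -0.05, -0.1, 0, -2.5, -0.2, 1],
    [0.05, -0.05, -0.1, -0.5, -2.5, 0, 1],
    [0, 0, 0, 0, 0, 0, 1]
  ]
}}

```text
clock: 10.8
ee_pos: [566.6, -228.7, 76.1]
ee_rot: [-1.977, 0.453, 1.964]
wrist_force: [-1.6, 2.4, -1.3]
opening: 0.133
```

```bash
python3 log.py; python3 - <<'E'
from h import *
im=ctrl.camera("scene")[:,:,::-1];crop("scene","s10.png",260,105,420,245,5,im)
E
```

```text
tube x 1.4 y 0.4 z 30.6 rot [-0.09  0.34 -0.09] F [-1.65  2.42 -1.31] T [ 0.6   0.66 -0.03] op 0.1329741074912955 t 10.8 Flamp x -2.5438258818174595
q [-0.12  0.49 -0.22  0.   -0.85 -0.33]
```

View pics/s10.png

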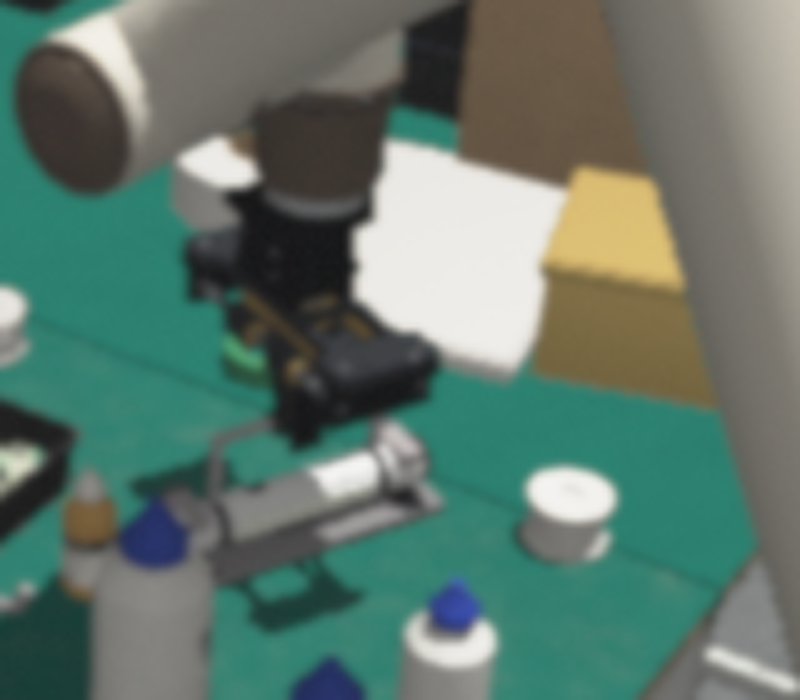

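```bash
cat > kinfit.py <<'E'
from kin import *
import json
DD=[(q,p,1/3) for q,p in D]+[(l[0],l[1],3) for l in map(json.loads,open("log.jsonl"))]
def run(free,x0=np.array([0,0,300,560,0,350,200,-160,0,0.])):
    def full(v):w=x0.copy();w[free]=v;return w
    f=lambda v:np.concatenate([k*(fk(q,full(v))[0]-p) for q,p,k in DD])
    s=least_squares(f,x0[free],x_scale=50,loss='soft_l1');w=full(s.x);print(free,s.cost,w);print(np.array([fk(q,w)[0]-p for q,p,k in DD])[-5:]);return w
run([2,3,5,6,7]);w1=run([1,2,3,5,6,7]);run([0,1,2,3,5,6,7]);w=run([0,1,2,3,4,5,6,7]);run([0,1,2,3,4,5,6,7,8,9]);np.save("w.npy",w)
E
python3 kinfit.py
```

```text
[2, 3, 5, 6, 7] 3.7180091410941305 [   0.      0.    161.25  564.49    0.    422.02  306.56 -159.79    0.
    0.  ]
[[ 2.1  -0.88 -0.45]
 [ 1.24  0.86  1.73]
 [-0.01 -0.   -0.02]
 [-0.    0.    0.02]
 [-0.03  0.01  0.05]]
[1, 2, 3, 5, 6, 7] 3.717489276311012 [   0.     -0.04  161.24  564.53    0.    422.    306.6  -159.75    0.
    0.  ]
[[ 2.1  -0.88 -0.45]
 [ 1.24  0.86  1.73]
 [-0.01 -0.01 -0.02]
 [-0.    0.    0.02]
 [-0.03  0.02  0.05]]
[0, 1, 2, 3, 5, 6, 7] 3.697968535100244 [   0.9    -0.38  160.89  563.86    0.    421.23  306.16 -159.42    0.
    0.  ]
[[ 2.09 -0.89 -0.45]
 [ 1.23  0.85  1.74]
 [-0.02 -0.02 -0.01]
 [ 0.01  0.02  0.02]
 [-0.03  0.01  0.04]]
[0, 1, 2, 3, 4, 5, 6, 7] 3.678721187547369 [   1.04   -0.65  159.29  564.15    0.48  420.45  305.67 -159.16    0.
    0.  ]
[[ 2.1  -0.91 -0.44]
 [ 1.24  0.85  1.71]
 [-0.01 -0.02 -0.04]
 [ 0.    0.04  0.04]
 [-0.03 -0.01  0.05]]
[0, 1, 2, 3, 4, 5, 6, 7, 8, 9] 3.6786824032952703 [   1.12   -0.66  159.31  564.17    0.38  420.43  305.7  -159.16    0.06
   -0.05]
[[ 2.1  -0.91 -0.44]
 [ 1.24  0.85  1.71]
 [-0.01 -0.02 -0.04]
 [ 0.    0.04  0.04]
 [-0.03 -0.01  0.05]]
```

```bash
cat > ik.py <<'E'
from kin import *
W=np.array([0,0,161.25,564.49,0,422.02,306.56,-159.79,0,0])
lo=np.array([-3.14,-1.21,-1.07,-3.16,-2.99,-3.1]);hi=np.array([3.14,2.06,1.41,2.05,-.16,3.1])
def ik(p,R,q0):
    def f(q):
        pp,A=fk(q,W);return np.r_[(pp-p)/100,Ro.from_matrix(A.T@R).as_rotvec()*2]
    s=least_squares(f,np.clip(q0,lo+1e-3,hi-1e-3),bounds=(lo,hi),xtol=1e-10,ftol=1e-12);return s.x,np.abs(s.fun).max()
def elbowcyl(q):
    # wrist cylinder points in q4 frame: +100 (cap end) , 0, -160
    A=rz(q[0]);p=A@[0,0,W[2]];A=A@ry(q[1]);p=p+A@[0,0,W[3]];A=A@ry(-q[2]);p=p+A@[W[5],0,0];A=A@rx(-q[3])
    return [p+A@[0,y,0] for y in(90,0,W[7])]
def tilted(p,R,phi):
    # rotate the tool about the jaw axis (tool z) by phi about the grasp point
    g=p-19*R[:,0];R2=R@Ro.from_rotvec([0,0,np.radians(phi)]).as_matrix();return g+19*R2[:,0],R2
if __name__=="__main__":
    q=ctrl.sense()["q"]
    for phi in(-35,-25,-15,15,25,35):
        print("phi",phi);qq=q.copy();
        for k in range(1,6):p,R=tilted(*lamp(0,30,0),phi*k/5);qq,e=ik(p,R,qq)
        for w in [(0,30,0),(0,30,5),(0,30,10),(0,30,15),(0,30,20),(0,30,25),(0,30,30),(-23,30,30),(-46,30,30),(-46,60,20),(-46,100,0)]:
            p,R=tilted(*lamp(*w),phi);qn,e=ik(p,R,qq);c=elbowcyl(qn);print(w,qn,"e%.3f"%e,"cylz",np.array([x[2] for x in c]),"cap",c[0]);qq=qn
E
python3 ik.py
```

```text
phi -35
(0, 30, 0) [-0.45  0.57  0.01 -0.69 -1.13  0.34] e0.000 cylz [465.12 416.43 330.  ] cap [ 652.37 -239.7   465.12]
(0, 30, 5) [-0.46  0.53 -0.04 -0.73 -1.05  0.42] e0.000 cylz [467.87 417.78 328.85] cap [ 633.31 -237.69  467.87]
(0, 30, 10) [-0.47  0.5  -0.1  -0.77 -0.97  0.52] e0.000 cylz [469.4  417.53 325.44] cap [ 614.82 -238.68  469.4 ]
(0, 30, 15) [-0.48  0.48 -0.14 -0.83 -0.9   0.63] e0.000 cylz [469.65 415.65 319.77] cap [ 596.85 -243.55  469.65]
(0, 30, 20) [-0.5   0.46 -0.19 -0.9  -0.84  0.76] e0.000 cylz [468.41 412.02 311.91] cap [ 579.11 -253.34  468.41]
(0, 30, 25) [-0.53  0.45 -0.23 -0.99 -0.79  0.9 ] e0.000 cylz [465.15 406.33 301.89] cap [ 560.93 -269.04  465.15]
(0, 30, 30) [-0.56  0.44 -0.27 -1.1  -0.76  1.07] e0.000 cylz [458.84 397.94 289.81] cap [ 541.19 -291.28  458.84]
(-23, 30, 30) [-0.57  0.41 -0.31 -1.11 -0.76  1.11] e0.000 cylz [457.08 396.81 289.81] cap [ 522.8  -289.14  457.08]
(-46, 30, 30) [-0.58  0.39 -0.36 -1.13 -0.76  1.14] e0.000 cylz [455.13 395.57 289.81] cap [ 504.2  -286.99  455.13]
(-46, 60, 20) [-0.5   0.36 -0.27 -0.89 -0.85  0.74] e0.
[... 5747 characters left out ...]
26.26  56.76 235.47]
(0, 30, 25) [ 0.03  0.47 -0.82  1.33 -0.76 -1.84] e0.000 cylz [234.42 258.73 301.89] cap [289.47  29.42 234.42]
(0, 30, 30) [-0.01  0.47 -0.88  1.52 -0.77 -2.04] e0.000 cylz [234.2  254.24 289.81] cap [259.95   1.45 234.2 ]
(-23, 30, 30) [ 0.01  0.44 -0.93  1.53 -0.77 -2.07] e0.000 cylz [239.98 257.93 289.81] cap [237.7    5.38 239.98]
(-46, 30, 30) [ 0.03  0.42 -0.97  1.53 -0.77 -2.11] e0.000 cylz [245.61 261.53 289.81] cap [215.78   9.5  245.61]
(-46, 60, 20) [ 0.13  0.39 -0.81  1.06 -0.81 -1.61] e0.000 cylz [262.15 290.88 341.91] cap [287.84  80.93 262.15]
(-46, 100, 0) [ 0.13  0.45 -0.42  0.56 -1.13 -0.93] e0.000 cylz [314.91 345.57 400.  ] cap [469.04 137.23 314.91]
```

```bash
python3 - <<'E'
from ik import *
p,R=tilted(*lamp(0.5,30,0),-25);plan(p,R,n=8)
HY=np.radians(2.3);hang=np.array([532.5,166,192.5])
q=ctrl.sense()["q"]
for k in range(1,6):q,e=ik(*tilted(*lamp(0,30,0),-5*k),q)
for g,yaw in[((520,-205,250),154),((500,0,280),168),((485,100,300),182.3),((480,164,300),182.3),((532,166,240),182.3),((532,166,192),182.3)]:
    Rr=Rdown(yaw);p,R=tilted(np.array(g)+[0,0,-19],Rr,-25);q,e=ik(p,R,q);print(g,q,e,[c for c in elbowcyl(q)])
E
```

```text
n 8 dist 8.023563121678267 ang 24.931078820140407 clock 10.85
[-0.02,-0.10,-0.00, 0.02,-0.05,-3.12]
[-0.01,-0.10,-0.00, 0.02,-0.05,-3.12]
[-0.01,-0.10,-0.00, 0.02,-0.05,-3.12]
[-0.00,-0.10,-0.00, 0.02,-0.05,-3.12]
[0.00,-0.10,-0.00, 0.02,-0.05,-3.12]
[0.01,-0.10,-0.00, 0.02,-0.05,-3.12]
[0.02,-0.10,-0.00, 0.02,-0.05,-3.12]
[0.02,-0.10,-0.00, 0.02,-0.05,-3.12]
(520, -205, 250) [-0.33  0.29 -0.01 -0.46 -1.25  0.02] 6.51928488393056e-10 [array([ 571.03, -113.29,  616.16]), array([ 533.45, -185.69,  578.13]), array([ 466.73, -314.23,  510.62])]
(500, 0, 280) [ 0.05  0.14 -0.13 -0.45 -1.22 -0.12] 7.650922624731972e-11 [array([491.74, 107.24, 645.4 ]), array([485.62,  25.77, 607.65]), array([ 474.73, -118.87,  540.62])]
(485, 100, 300) [ 0.25  0.13 -0.09 -0.45 -1.28 -0.1 ] 2.678951588531578e-11 [array([456.13, 202.67, 665.67]), array([468.29, 121.93, 627.82]), array([489.88, -21.43, 560.62])]
(480, 164, 300) [ 0.39  0.12 -0.11 -0.44 -1.22 -0.22] 1.342244368202582e-11 [array([420.93, 260.98, 663.58]), array([443.97, 182.29, 626.48]), array([484.88,  42.57, 560.62])]
(532, 166, 240) [ 0.35  0.26 -0.08 -0.46 -1.14 -0.14] 8.747635718132029e-13 [array([494.09, 267.33, 605.21]), array([509.5 , 187.07, 567.53]), array([536.88,  44.57, 500.62])]
(532, 166, 192) [ 0.35  0.31 -0.13 -0.48 -1.04 -0.08] 4.2315432347564804e-13 [array([507.95, 269.26, 557.85]), array([518.37, 188.3 , 519.93]), array([536.88,  44.57, 452.62])]
```

Call:
{"name": "move_arm", "arguments": {
  "commands": [
    [0, 0, 0, 0, 0, 0, 0.6],
    [0, 0, 0, 0, 0, 0, 0.6],
    [0, 0, 0, 0, 0, 0, 0.6],
    [0, 0, 0, 0, 0, 0, 0.6]
  ],
  "newtons": 10
}}

```text
clock: 11.18
ee_pos: [564.8, -228.9, 76.8]
ee_rot: [-1.98, 0.455, 1.964]
wrist_force: [-0.6, 0.8, 1.1]
opening: 0.341
```

Call:
{"name": "move_arm", "arguments": {
  "commands": [
    [0, -0.1, 0, 0, 0, -3, 0.6],
    [0, -0.1, 0, 0, 0, -3, 0.6],
    [0, -0.1, 0, 0, 0, -3, 0.6],
    [0, -0.1, 0, 0, 0, -3, 0.6],
    [0, -0.1, 0, 0, 0, -3, 0.6]
  ]
}}

```text
clock: 11.6
ee_pos: [567.2, -224.4, 77.5]
ee_rot: [-1.929, 0.182, 1.8]
wrist_force: [-0.9, 0.3, -0.9]
opening: 0.404
```

Call:
{"name": "move_arm", "arguments": {
  "commands": [
    [0, -0.1, 0, 0, 0, -3, 0.6],
    [0, -0.1, 0, 0, 0, -3, 0.6],
    [0, -0.1, 0, 0, 0, -3, 0.6],
    [0, 0, 0, 0, 0, 0, 0.6],
    [0, 0, 0, 0, 0, 0, 0.6]
  ]
}}

```text
clock: 12.02
ee_pos: [567.8, -222.9, 77.7]
ee_rot: [-1.886, 0.035, 1.699]
wrist_force: [0.0, 1.1, 1.1]
opening: 0.398
```

```bash
python3 - <<'E'
from ik import *
st();p,R=tilted(*lamp(0.5,30,0),-25);plan(p,R,n=1)
s=ctrl.sense();print(fk(s["q"],W)[0]-s["ee_pos"],s["torque"])
im=ctrl.camera("scene")[:,:,::-1];crop("scene","s11.png",260,105,420,245,5,im)
im=ctrl.camera("top")[:,:,::-1];crop("top","t11.png",285,145,405,245,5,im)
E
```

```text
t 12.0167 p [ 567.8  -222.94   77.75] x [ 0.18  0.36 -0.91] z [-0.9   0.44 -0.01] F [0.01 1.07 1.08] op 0.39790454980895484 q [-0.35  0.52 -0.05 -0.5  -1.    0.17]
n 1 dist 2.2259856013151964 ang 1.2255908759366148 clock 12.0167
[0.13,-0.16,-0.08, 0.20,-0.36,-1.15]
[0.01 0.05 0.09] [-0.72  0.48 -0.02]
```

View pics/s11.png

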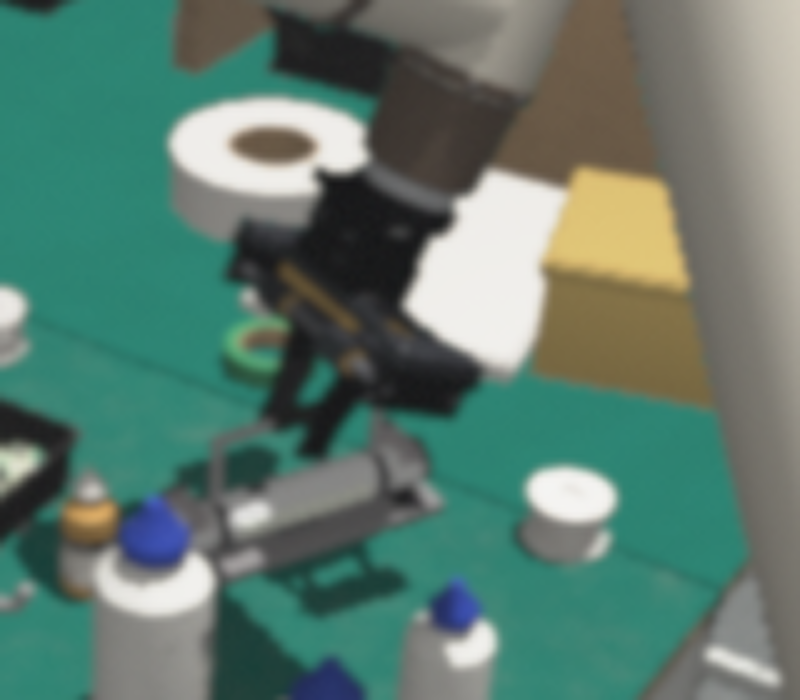

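View pics/t11.png

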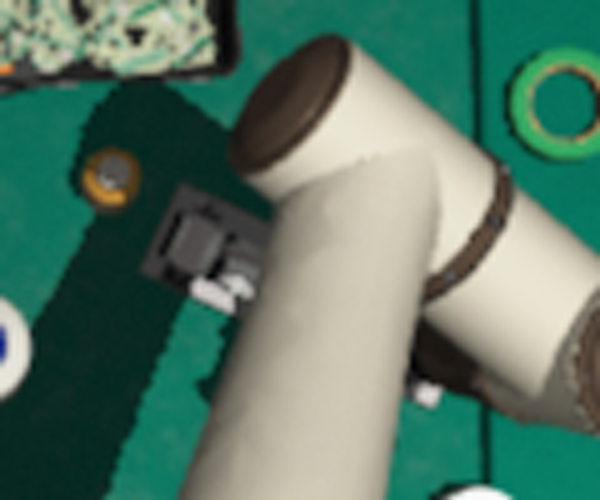

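Call:
{"name": "move_arm", "arguments": {
  "commands": [
    [0.1, -0.1, -0.1, 0, 0, -1, 1],
    [0, 0, 0, 0, 0, 0, 1],
    [0, 0, 0, 0, 0, 0, 1],
    [0, 0, 0, 0, 0, 0, 1],
    [0, 0, 0, 0, 0, 0, 1]
  ]
}}

```text
clock: 12.53
ee_pos: [569.4, -221.0, 77.1]
ee_rot: [-1.881, 0.015, 1.689]
wrist_force: [-0.3, 0.3, 0.5]
opening: 0.133
```

Call:
{"name": "move_arm", "arguments": {
  "commands": [
    [0, 0, 0, 0, 0, 0, 1],
    [0, 0, 0, 0, 0, 0, 1],
    [0, 0, 0, 0, 0, 0, 1],
    [0, 0, 0, 0, 0, 0, 1]
  ],
  "newtons": 40
}}

```text
clock: 12.87
ee_pos: [569.4, -221.0, 77.1]
ee_rot: [-1.88, 0.015, 1.688]
wrist_force: [0.3, 2.1, 0.5]
opening: 0.133
```

```bash
cat >> ik.py <<'E'
PHI=-25
def setup():
    import json
    try:
        d=json.load(open("grip.json"));return np.array(d[0]),np.array(d[1])
    except Exception:return None
def mark():
    import json
    p,R,s=cur();json.dump([p.tolist(),R.tolist()],open("grip.json","w"))
def pose2(x,z,th,dy=0):
    """TCP pose for lamp moved to (x,z,th) in cradle frame; gripped at mark with lamp at (0,30,0)"""
    pg,Rg=setup();c=np.array([pg@XL*0,0,0]);YL=np.cross([0,0,1],XL)
    T0=np.array([*(TUBE-0)[:2],30.]);Q=Ro.from_rotvec(-np.radians(th)*YL).as_matrix()
    return T0+XL*x+YL*dy+[0,0,z-30]+Q@(pg-T0),Q@Rg
def now2():
    pg,Rg=setup();p,R,s=cur();YL=np.cross([0,0,1],XL);T0=np.array([*TUBE[:2],30.])
    Q=R@Rg.T;c=p-Q@(pg-T0)-T0;rv=np.degrees(Ro.from_matrix(Q).as_rotvec())
    F=s["wrist_force"];print("x %.1f y %.1f z %.1f"%(c@XL,c@YL,c[2]+30),"tilt %.1f about x %.1f yaw %.1f"%(-rv@YL,rv@XL,rv[2]),"F(x,y,z) %.1f %.1f %.1f"%(F@XL,F@YL,F[2]),"T",s["torque"],"op %.3f t %.2f"%(s["opening"],s["clock"]))
def rows2(*w,per):
    p,R=pose2(*w[0])
    for a,b,n in zip(w[:-1],w[1:],per):
        for i in range(1,n+1):
            q=np.array(a)+(np.array(b)-np.array(a))*i/n;p1,R1=pose2(*q)
            d=R.T@(p1-p)/10;r=np.degrees(Ro.from_matrix(R.T@R1).as_rotvec());print(np.round(d,2),np.round(r,2),q);p,R=p1,R1
E
python3 - <<'E'
from ik import *
st();mark();now2();rows2((0,30,0),(0,30.5,30),(-46,31,30),per=(10,10))
E
```

```text
t 12.8667 p [ 569.38 -220.99   77.13] x [ 0.19  0.38 -0.91] z [-0.9   0.44 -0.01] F [0.35 2.11 0.49] op 0.13306255163120462 q [-0.35  0.53 -0.04 -0.52 -1.01  0.18]
x 0.0 y 0.0 z 30.0 tilt 0.0 about x 0.0 yaw 0.0 F(x,y,z) -0.6 2.0 0.5 T [-0.43  0.5   0.06] op 0.133 t 12.87
[-0.   -0.    0.25] [-1.27  2.72  0.01] [ 0.   30.05  3.  ]
[-0.   -0.    0.25] [-1.27  2.72  0.01] [ 0.  30.1  6. ]
[-0.   -0.    0.25] [-1.27  2.72  0.01] [ 0.   30.15  9.  ]
[-0.   -0.    0.25] [-1.27  2.72  0.01] [ 0.  30.2 12. ]
[-0.   -0.    0.25] [-1.27  2.72  0.01] [ 0.   30.25 15.  ]
[-0.   -0.    0.25] [-1.27  2.72  0.01] [ 0.  30.3 18. ]
[-0.   -0.    0.25] [-1.27  2.72  0.01] [ 0.   30.35 21.  ]
[-0.   -0.    0.24] [-1.27  2.72  0.01] [ 0.  30.4 24. ]
[-0.   -0.    0.24] [-1.27  2.72  0.01] [ 0.   30.45 27.  ]
[-0.   -0.    0.24] [-1.27  2.72  0.01] [ 0.  30.5 30. ]
[-0.21 -0.1   0.39] [0. 0. 0.] [-4.6  30.55 30.  ]
[-0.21 -0.1   0.39] [0. 0. 0.] [-9.2 30.6 30. ]
[-0.21 -0.1   0.39] [0. 0. 0.] [-13.8   30.65  30.  ]
[-0.21 -0.1   0.39] [0. 0. 0.] [-18.4  30.7  30. ]
[-0.21 -0.1   0.39] [0. 0. 0.] [-23.    30.75  30.  ]
[-0.21 -0.1   0.39] [0. 0. 0.] [-27.6  30.8  30. ]
[-0.21 -0.1   0.39] [0. 0. 0.] [-32.2   30.85  30.  ]
[-0.21 -0.1   0.39] [0. 0. 0.] [-36.8  30.9  30. ]
[-0.21 -0.1   0.39] [0. 0. 0.] [-41.4   30.95  30.  ]
[-0.21 -0.1   0.39] [0. 0. 0.] [-46.  31.  30.]
```

Call:
{"name": "move_arm", "arguments": {
  "commands": [
    [0, 0, 0.25, -1.3, 2.7, 0, 1],
    [0, 0, 0.25, -1.3, 2.7, 0, 1],
    [0, 0, 0.25, -1.3, 2.7, 0, 1],
    [0, 0, 0, 0, 0, 0, 1]
  ]
}}

```text
clock: 13.2
ee_pos: [560.9, -217.3, 76.6]
ee_rot: [-2.047, 0.015, 1.57]
wrist_force: [0.3, 0.0, -1.5]
opening: 0.129
```

```bash
python3 -c "
from ik import *
now2()"
```

```text
x -1.9 y -0.3 z 30.0 tilt 9.0 about x 0.0 yaw 0.1 F(x,y,z) 0.2 0.1 -1.5 T [-0.79  0.93  0.05] op 0.129 t 13.20
```

Call:
{"name": "move_arm", "arguments": {
  "commands": [
    [0, 0, 0.2, -1.3, 2.7, 0, 1],
    [0, 0, 0.2, -1.3, 2.7, 0, 1],
    [0, 0, 0.25, -1.3, 2.7, 0, 1],
    [0, 0, 0.25, -1.3, 2.7, 0, 1],
    [0, 0, 0, 0, 0, 0, 1]
  ]
}}

```text
clock: 13.62
ee_pos: [553.5, -213.9, 74.2]
ee_rot: [-2.258, 0.014, 1.396]
wrist_force: [0.6, -0.2, -1.2]
opening: 0.134
```

```bash
python3 -c "
from ik import *
now2()"
```

```text
x -0.6 y -0.5 z 30.1 tilt 20.9 about x 0.1 yaw 0.2 F(x,y,z) 0.6 0.0 -1.2 T [-0.54  1.4   0.02] op 0.134 t 13.62
```

Clean. I continue to about 32 degrees.

Call:
{"name": "move_arm", "arguments": {
  "commands": [
    [0, 0, 0.25, -1.3, 2.7, 0, 1],
    [0, 0, 0.25, -1.3, 2.7, 0, 1],
    [0, 0, 0.25, -1.3, 2.7, 0, 1],
    [0, 0, 0.2, -1.1, 2.3, 0, 1],
    [0, 0, 0, 0, 0, 0, 1]
  ]
}}

```text
clock: 14.03
ee_pos: [546.1, -210.1, 70.0]
ee_rot: [-2.448, 0.012, 1.208]
wrist_force: [-1.6, 3.0, 0.6]
opening: 0.131
```

```bash
python3 - <<'E'
from ik import *
now2();s=ctrl.sense();print(s["q"])
im=ctrl.camera("scene")[:,:,::-1];crop("scene","s12.png",260,105,420,245,5,im)
rows2((0,30,32),(-46,30.5,32),per=(10,))
E
```

```text
x -0.3 y -0.1 z 30.0 tilt 32.4 about x 0.2 yaw 0.3 F(x,y,z) -2.7 2.0 0.6 T [0.24 1.44 0.41] op 0.131 t 14.03
[-0.45  0.38 -0.34 -1.04 -0.52  0.98]
[-0.23 -0.11  0.39] [0. 0. 0.] [-4.6  30.05 32.  ]
[-0.23 -0.11  0.39] [0. 0. 0.] [-9.2 30.1 32. ]
[-0.23 -0.11  0.39] [0. 0. 0.] [-13.8   30.15  32.  ]
[-0.23 -0.11  0.39] [0. 0. 0.] [-18.4  30.2  32. ]
[-0.23 -0.11  0.39] [0. 0. 0.] [-23.    30.25  32.  ]
[-0.23 -0.11  0.39] [0. 0. 0.] [-27.6  30.3  32. ]
[-0.23 -0.11  0.39] [0. 0. 0.] [-32.2   30.35  32.  ]
[-0.23 -0.11  0.39] [0. 0. 0.] [-36.8  30.4  32. ]
[-0.23 -0.11  0.39] [0. 0. 0.] [-41.4   30.45  32.  ]
[-0.23 -0.11  0.39] [0. 0. 0.] [-46.   30.5  32. ]
```

View pics/s12.png

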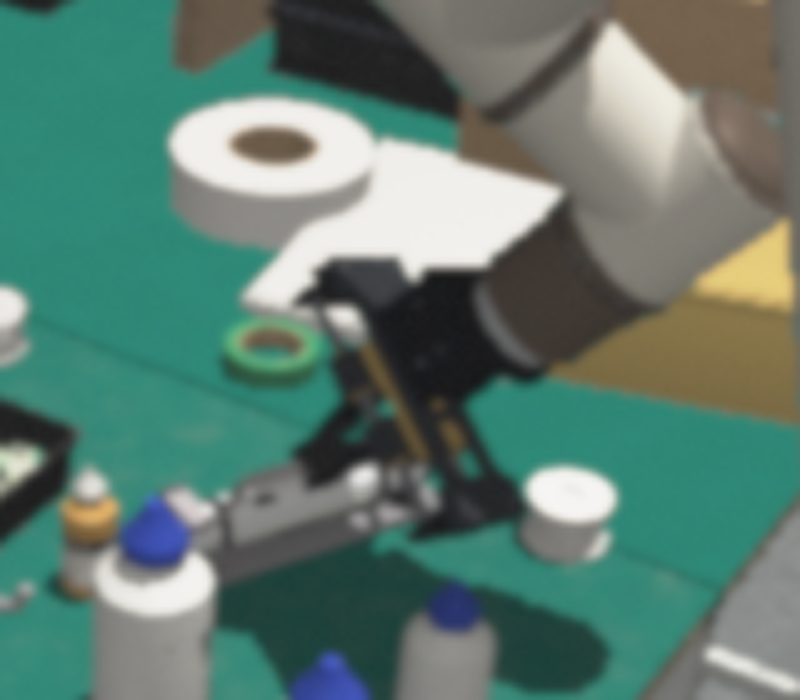

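```bash
python3 - <<'E'
from ik import *
YL=np.cross([0,0,1],XL)
for x in(0,-46):
    p,R=pose2(x,30.5,32)
    for a,b in((37.5,95),(95,37.5)):
        for sy in(-1,1):
            for sz in (1,):
                for back in(70,120):
                    c=p-back*R[:,0]+sy*a*R[:,1]+sz*b*R[:,2];d=c-TUBE;print(x,(a,b),sy,back,"cradle x %.0f y %.0f z %.0f"%(d@XL,d@YL,c[2]))
for o in((411,-332),(382.5,-98)):
    d=np.array([*o,0])-TUBE;print("obj",d@XL,d@YL)
E
```

```text
0 (37.5, 95) -1 70 cradle x -147 y 13 z 87
0 (37.5, 95) -1 120 cradle x -172 y -8 z 125
0 (37.5, 95) 1 70 cradle x -130 y -55 z 60
0 (37.5, 95) 1 120 cradle x -155 y -76 z 98
0 (95, 37.5) -1 70 cradle x -112 y 65 z 138
0 (95, 37.5) -1 120 cradle x -136 y 44 z 176
0 (95, 37.5) 1 70 cradle x -69 y -107 z 70
0 (95, 37.5) 1 120 cradle x -93 y -128 z 109
-46 (37.5, 95) -1 70 cradle x -193 y 13 z 87
-46 (37.5, 95) -1 120 cradle x -218 y -8 z 125
-46 (37.5, 95) 1 70 cradle x -176 y -55 z 60
-46 (37.5, 95) 1 120 cradle x -201 y -76 z 98
-46 (95, 37.5) -1 70 cradle x -158 y 65 z 138
-46 (95, 37.5) -1 120 cradle x -182 y 44 z 176
-46 (95, 37.5) 1 70 cradle x -115 y -107 z 70
-46 (95, 37.5) 1 120 cradle x -139 y -128 z 109
obj -93.43833881777391 -160.7272237020689
obj -221.63281748594426 37.097005448447476
```

Call:
{"name": "move_arm", "arguments": {
  "commands": [
    [-0.2, -0.1, 0.4, 0, 0, 0, 1],
    [-0.2, -0.1, 0.4, 0, 0, 0, 1],
    [-0.25, -0.1, 0.4, 0, 0, 0, 1],
    [-0.2, -0.1, 0.4, 0, 0, 0, 1]
  ]
}}

```text
clock: 14.42
ee_pos: [531.4, -203.5, 69.7]
ee_rot: [-2.454, 0.014, 1.208]
wrist_force: [1.6, -1.3, -3.7]
opening: 0.134
```

```bash
python3 -c "
from ik import *
now2()"
```

```text
x -16.3 y -0.9 z 29.9 tilt 32.6 about x -0.0 yaw 0.4 F(x,y,z) 2.0 -0.4 -3.7 T [-0.78  1.45 -0.45] op 0.134 t 14.42
```

Call:
{"name": "move_arm", "arguments": {
  "commands": [
    [-0.25, -0.1, 0.4, 0, 0, 0, 1],
    [-0.25, -0.1, 0.4, 0, 0, 0, 1],
    [-0.25, -0.1, 0.4, 0, 0, 0, 1],
    [-0.25, -0.1, 0.4, 0, 0, 0, 1],
    [-0.25, -0.1, 0.4, 0, 0, 0, 1]
  ]
}}

```text
clock: 14.83
ee_pos: [507.4, -192.2, 69.9]
ee_rot: [-2.451, 0.012, 1.21]
wrist_force: [-0.1, 0.2, -1.8]
opening: 0.134
```

```bash
python3 -c "
from ik import *
now2()
im=ctrl.camera('scene')[:,:,::-1];crop('scene','s13.png',260,105,420,245,5,im)"
```

```text
x -42.9 y -1.2 z 30.0 tilt 32.5 about x 0.1 yaw 0.5 F(x,y,z) -0.1 0.1 -1.8 T [-0.4   1.75 -0.01] op 0.134 t 14.83
```

View pics/s13.png

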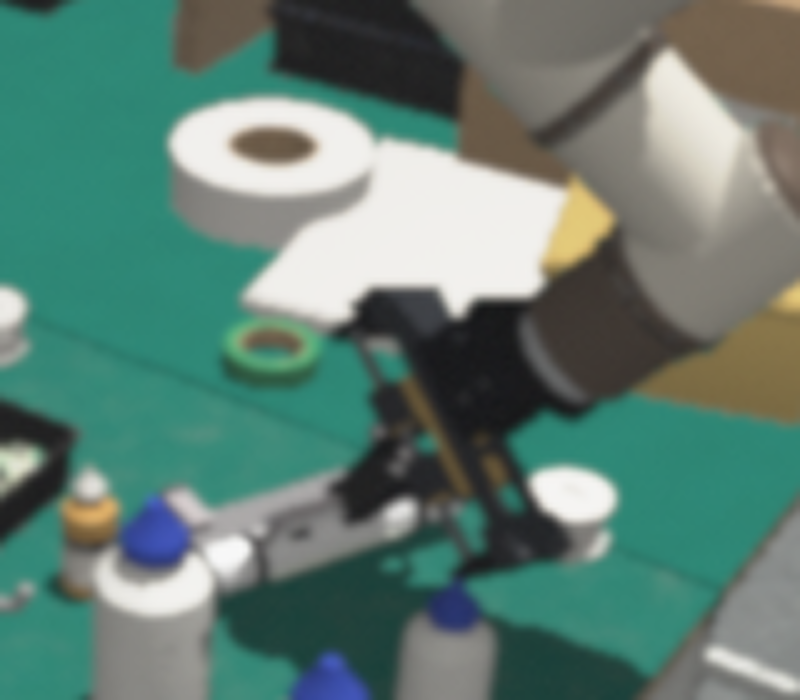

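```bash
python3 - <<'E'
from ik import *
rows2((-43,30,32.5),(-48,60,20),(-48,130,0),per=(4,6))
# big bottle height
for px in((290,206),(323,239)):
    pass
print(proj("scene",[[528,-16,z] for z in(140,155,170,185)]),proj("scene",[[382,43,z] for z in(140,155,170,185)]))
E
```

```text
[-0.62 -0.29 -0.56] [ 1.32 -2.83 -0.01] [-44.25  37.5   29.38]
[-0.64 -0.3  -0.52] [ 1.32 -2.83 -0.01] [-45.5   45.    26.25]
[-0.65 -0.3  -0.48] [ 1.32 -2.83 -0.01] [-46.75  52.5   23.12]
[-0.66 -0.31 -0.44] [ 1.32 -2.83 -0.01] [-48.  60.  20.]
[-0.98 -0.46 -0.68] [ 1.41 -3.02 -0.01] [-48.    71.67  16.67]
[-1.   -0.46 -0.62] [ 1.41 -3.02 -0.01] [-48.    83.33  13.33]
[-1.02 -0.47 -0.55] [ 1.41 -3.02 -0.01] [-48.  95.  10.]
[-1.03 -0.48 -0.48] [ 1.41 -3.02 -0.01] [-48.   106.67   6.67]
[-1.04 -0.48 -0.42] [ 1.41 -3.02 -0.01] [-48.   118.33   3.33]
[-1.05 -0.49 -0.35] [ 1.41 -3.02 -0.01] [-48. 130.   0.]
[[292.42 213.14]
 [292.54 208.88]
 [292.67 204.55]
 [292.79 200.16]] [[326.13 244.8 ]
 [326.54 240.37]
 [326.96 235.88]
 [327.39 231.31]]
```

Big-bottle tops are about z = 160. Lifting and un-tilting next.

Call:
{"name": "move_arm", "arguments": {
  "commands": [
    [-0.6, -0.3, -0.5, 1.3, -2.8, 0, 1],
    [-0.65, -0.3, -0.5, 1.3, -2.8, 0, 1],
    [-0.65, -0.3, -0.5, 1.3, -2.8, 0, 1],
    [-0.65, -0.3, -0.45, 1.3, -2.8, 0, 1],
    [-1.0, -0.45, -0.7, 1.4, -3, 0, 1]
  ]
}}

```text
clock: 15.3
ee_pos: [512.9, -194.6, 116.5]
ee_rot: [-2.184, 0.011, 1.467]
wrist_force: [-0.1, 0.5, -2.2]
opening: 0.133
```

Call:
{"name": "move_arm", "arguments": {
  "commands": [
    [-1.0, -0.45, -0.6, 1.4, -3, 0, 1],
    [-1.0, -0.45, -0.55, 1.4, -3, 0, 1],
    [-1.0, -0.5, -0.5, 1.4, -3, 0, 1],
    [-1.0, -0.5, -0.4, 1.4, -3, 0, 1],
    [-1.0, -0.5, -0.35, 1.4, -3, 0, 1]
  ]
}}

```text
clock: 15.72
ee_pos: [526.3, -200.3, 176.7]
ee_rot: [-1.886, 0.011, 1.693]
wrist_force: [0.5, -0.0, -0.9]
opening: 0.135
```

```bash
python3 - <<'E'
from ik import *
now2()
p,R=pose2(-48,150,0)
plan(p,R)
E
```

```text
x -47.6 y -0.4 z 129.6 tilt 0.2 about x -0.1 yaw 0.4 F(x,y,z) 0.5 0.2 -0.9 T [-0.95  0.5  -0.06] op 0.135 t 15.72
n 1 dist 20.392120801496127 ang 0.445652532311577 clock 15.7167
[-1.84,-0.88,0.00, 0.42,0.03,-0.13]
```

```bash
cat >> ik.py <<'E'
SY=0.04;HANG=np.array([532.5,166.,192.5]);SX=np.array([np.cos(SY),np.sin(SY),0])
def pose3(S,psi):
    pg,Rg=setup();S0=np.array([*TUBE[:2],95.]);Q=rz(np.radians(psi));return np.array(S,float)+Q@(pg-S0),Q@Rg
def now3():
    pg,Rg=setup();p,R,s=cur();Q=R@Rg.T;S0=np.array([*TUBE[:2],95.]);S=p-Q@(pg-S0);rv=np.degrees(Ro.from_matrix(Q).as_rotvec())
    d=S-HANG;print("sleeve",S,"rel hang: x %.1f y %.1f z %.1f"%(d@SX,d@[-SX[1],SX[0],0],d[2]),"rot",rv,"F",s["wrist_force"],"op %.3f t %.2f"%(s["opening"],s["clock"]))
E
python3 - <<'E'
from ik import *
now3()
p1,R1=pose3((518,-205,270),4);plan(p1,R1,n=3)
p2,R2=pose3(HANG-67*SX+[0,0,77.5],28.3);plan(p2,R2,n=12,p0=p1,R0=R1)
E
```

```text
sleeve [ 522.38 -207.76  194.63] rel hang: x -25.1 y -373.1 z 2.1 rot [-0.19 -0.08  0.4 ] F [ 0.5  -0.04 -0.94] op 0.135 t 15.72
n 3 dist 75.60874546513392 ang 3.6099233886635473 clock 15.7167
[-2.27,-1.07,0.17, -1.07,-0.55,-0.05]
[-2.27,-1.08,0.17, -1.07,-0.55,-0.05]
[-2.27,-1.09,0.17, -1.07,-0.55,-0.05]
n 12 dist 373.25236479029354 ang 24.3 clock 15.7167
[1.12,-2.43,1.58, -1.84,-0.85,-0.01]
[1.14,-2.48,1.48, -1.84,-0.85,-0.01]
[1.17,-2.53,1.38, -1.84,-0.85,-0.01]
[1.19,-2.57,1.29, -1.84,-0.85,-0.01]
[1.21,-2.61,1.18, -1.84,-0.85,-0.01]
[1.22,-2.65,1.08, -1.84,-0.85,-0.01]
[1.24,-2.68,0.98, -1.84,-0.85,-0.01]
[1.25,-2.71,0.87, -1.84,-0.85,-0.01]
[1.27,-2.74,0.77, -1.84,-0.85,-0.01]
[1.28,-2.76,0.66, -1.84,-0.85,-0.01]
[1.29,-2.78,0.55, -1.84,-0.85,-0.01]
[1.30,-2.79,0.44, -1.84,-0.85,-0.01]
```

Call:
{"name": "move_arm", "arguments": {
  "commands": [
    [-2.2, -1.1, 0.2, -1, -0.5, 0, 1],
    [-2.2, -1.1, 0.2, -1, -0.5, 0, 1],
    [-2.2, -1.1, 0.2, -1, -0.5, 0, 1],
    [0.6, -1.2, 0.8, -1.8, -0.9, 0, 1],
    [1.1, -2.5, 1.5, -1.8, -0.9, 0, 1]
  ]
}}

```text
clock: 16.13
ee_pos: [515.3, -151.2, 250.7]
ee_rot: [-1.926, -0.109, 1.775]
wrist_force: [1.2, 0.4, -2.7]
opening: 0.135
```

Call:
{"name": "move_arm", "arguments": {
  "commands": [
    [1.2, -2.5, 1.4, -1.8, -0.9, 0, 1],
    [1.2, -2.6, 1.3, -1.8, -0.9, 0, 1],
    [1.2, -2.6, 1.2, -1.8, -0.9, 0, 1],
    [1.2, -2.6, 1.1, -1.8, -0.9, 0, 1],
    [1.2, -2.7, 1.0, -1.8, -0.9, 0, 1]
  ]
}}

```text
clock: 16.55
ee_pos: [489.9, 5.6, 248.8]
ee_rot: [-1.958, -0.288, 1.897]
wrist_force: [1.0, 0.1, -2.8]
opening: 0.133
```

```bash
python3 - <<'E'
from ik import *
now3()
p2,R2=pose3(HANG-67*SX+[0,0,77.5],28.3);plan(p2,R2)
E
```

```text
sleeve [488.58  -2.67 266.67] rel hang: x -50.6 y -166.8 z 74.2 rot [-0.15  0.34 17.9 ] F [ 0.95  0.08 -2.78] op 0.133 t 16.55
n 6 dist 168.0028945068479 ang 10.408100255188112 clock 16.55
[1.07,-2.46,0.79, -1.59,-0.69,-0.05]
[1.08,-2.48,0.71, -1.59,-0.69,-0.05]
[1.09,-2.50,0.62, -1.59,-0.69,-0.05]
[1.10,-2.52,0.54, -1.59,-0.69,-0.05]
[1.11,-2.53,0.46, -1.59,-0.69,-0.05]
[1.12,-2.54,0.37, -1.59,-0.69,-0.05]
```

Call:
{"name": "move_arm", "arguments": {
  "commands": [
    [1.1, -2.5, 0.8, -1.6, -0.7, 0, 1],
    [1.1, -2.5, 0.7, -1.6, -0.7, 0, 1],
    [1.1, -2.5, 0.6, -1.6, -0.7, 0, 1],
    [1.1, -2.5, 0.5, -1.6, -0.7, 0, 1],
    [0.6, -1.2, 0.3, -1.6, -0.7, 0, 1]
  ]
}}

```text
clock: 16.97
ee_pos: [471.4, 131.5, 250.3]
ee_rot: [-1.99, -0.453, 1.988]
wrist_force: [0.8, -0.7, -2.2]
opening: 0.133
```

Call:
{"name": "move_arm", "arguments": {
  "commands": [
    [0, 0, 0, 0, 0, 0, 1],
    [0, 0, 0, 0, 0, 0, 1]
  ]
}}

```text
clock: 17.13
ee_pos: [472.1, 129.4, 250.0]
ee_rot: [-1.99, -0.449, 1.988]
wrist_force: [-0.7, 0.2, -1.6]
opening: 0.13
```

```bash
python3 - <<'E'
from ik import *
now3()
p2,R2=pose3(HANG-67*SX+[0,0,27.5],28.3);plan(p2,R2,n=3)
im=ctrl.camera("scene")[:,:,::-1];crop("scene","s14.png",180,90,360,270,3.3,im)
im=ctrl.camera("top")[:,:,::-1];crop("top","t14.png",180,130,320,270,4,im)
E
```

```text
sleeve [471.93 121.05 267.9 ] rel hang: x -62.3 y -42.5 z 75.4 rot [-0.27  0.18 26.63] F [-0.68  0.21 -1.62] op 0.130 t 17.13
n 3 dist 64.25458080979824 ang 1.700699496997937 clock 17.1333
[2.04,-0.62,0.21, -0.52,-0.20,-0.10]
[2.04,-0.62,0.19, -0.52,-0.20,-0.10]
[2.04,-0.62,0.18, -0.52,-0.20,-0.10]
```

View pics/s14.png

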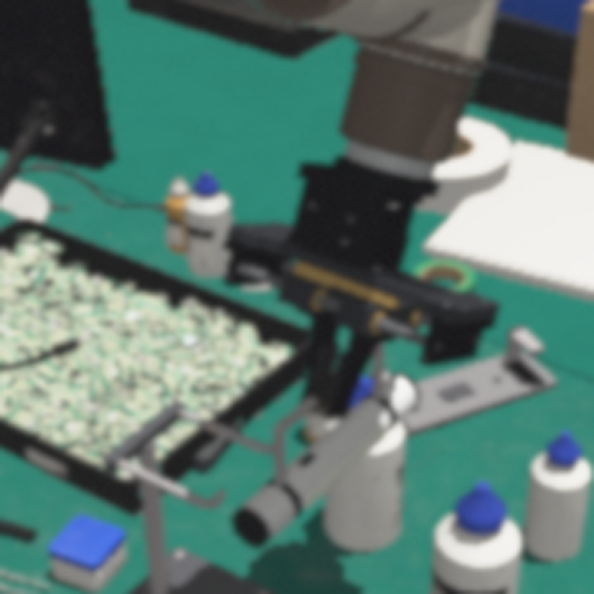

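View pics/t14.png

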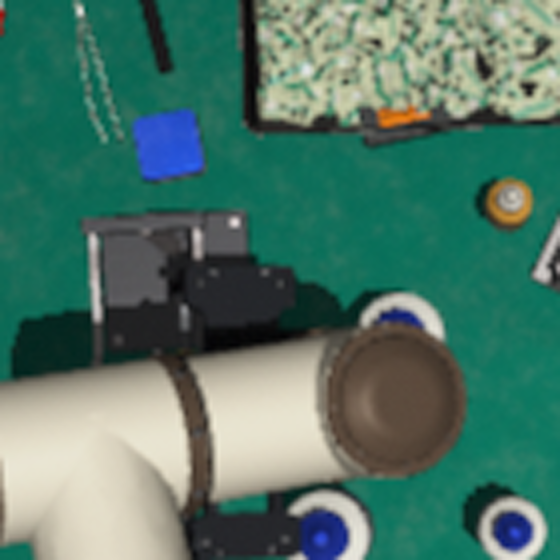

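```bash
python3 - <<'E'
from ik import *
p1,R1=pose3(HANG-67*SX+[0,0,77.5],28.3);plan(p1,R1,n=2)
p2,R2=pose3(HANG-67*SX+[0,0,28],28.3);plan(p2,R2,n=3,p0=p1,R0=R1)
E
```

```text
n 2 dist 44.0010529112448 ang 1.8201914539318529 clock 17.2333
[0.81,-2.02,0.33, -0.83,-0.33,-0.16]
[0.82,-2.02,0.29, -0.83,-0.33,-0.16]
n 3 dist 49.5 ang 0.0 clock 17.2333
[1.50,0.70,0.01, 0.00,0.00,0.00]
[1.50,0.70,0.01, 0.00,0.00,0.00]
[1.50,0.70,0.01, 0.00,0.00,0.00]
```

Call:
{"name": "move_arm", "arguments": {
  "commands": [
    [0.8, -2, 0.3, -0.8, -0.3, -0.2, 1],
    [0.8, -2, 0.3, -0.8, -0.3, -0.2, 1],
    [1.5, 0.7, 0, 0, 0, 0, 1],
    [1.5, 0.7, 0, 0, 0, 0, 1],
    [1.4, 0.7, 0, 0, 0, 0, 1]
  ]
}}

```text
clock: 17.65
ee_pos: [466.2, 170.8, 203.1]
ee_rot: [-1.993, -0.485, 1.997]
wrist_force: [-0.3, -0.5, -2.3]
opening: 0.133
```

Call:
{"name": "move_arm", "arguments": {
  "commands": [
    [0, 0, 0, 0, 0, 0, 1],
    [0, 0, 0, 0, 0, 0, 1]
  ]
}}

```text
clock: 17.82
ee_pos: [466.2, 170.4, 203.1]
ee_rot: [-1.992, -0.483, 1.999]
wrist_force: [-0.1, 0.5, -0.7]
opening: 0.133
```

```bash
python3 - <<'E'
from ik import *
now3()
p2,R2=pose3(HANG+[0,0,28],28.3);plan(p2,R2,n=5)
im=ctrl.camera("scene")[:,:,::-1];crop("scene","s15.png",190,130,310,250,5,im)
E
```

```text
sleeve [466.26 161.95 220.92] rel hang: x -66.3 y -1.4 z 28.4 rot [ 0.06  0.04 28.16] F [-0.1   0.45 -0.71] op 0.133 t 17.82
n 5 dist 66.35642723543627 ang 0.1566476049250835 clock 17.8167
[0.03,-0.02,-1.33, -0.03,-0.00,0.01]
[0.03,-0.02,-1.33, -0.03,-0.00,0.01]
[0.03,-0.02,-1.33, -0.03,-0.00,0.01]
[0.03,-0.02,-1.33, -0.03,-0.00,0.01]
[0.03,-0.02,-1.33, -0.03,-0.00,0.01]
```

View pics/s15.png

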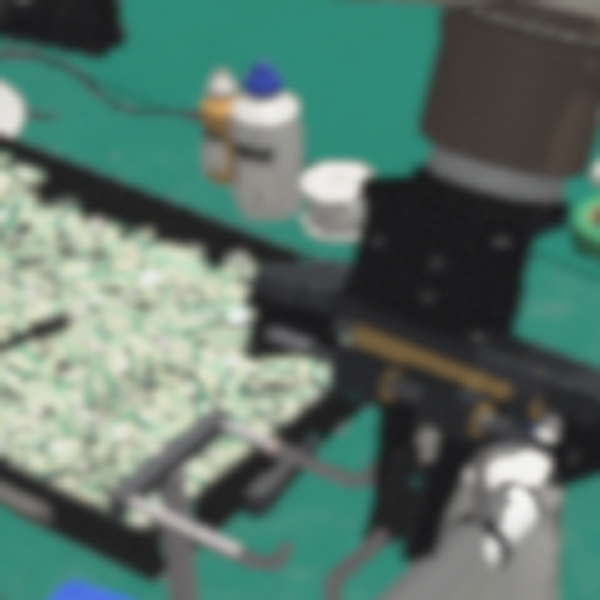

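```bash
python3 - <<'E'
from ik import *
S=np.array([466.26,161.95,220.92]);Y=np.array([-SX[1],SX[0],0])
f=lambda P:(proj("scene",P)-[190,130])*5
print(f([S+62*Y,S+40*Y,S]),f([HANG-22*SX+38*Y+[0,0,11.5],HANG-22*SX-38*Y+[0,0,11.5]]))
im=cv2.imread("pics/s15.png")
E
python3 - <<'E'
import sys;sys.path.insert(0,'.')
from h import *
crop("scene","s15b.png",220,200,300,280,7)
E
```

```text
[[332.14 582.88]
 [360.39 556.39]
 [409.64 510.21]] [[285.81 548.18]
 [378.19 465.3 ]]
```

View pics/s15b.png

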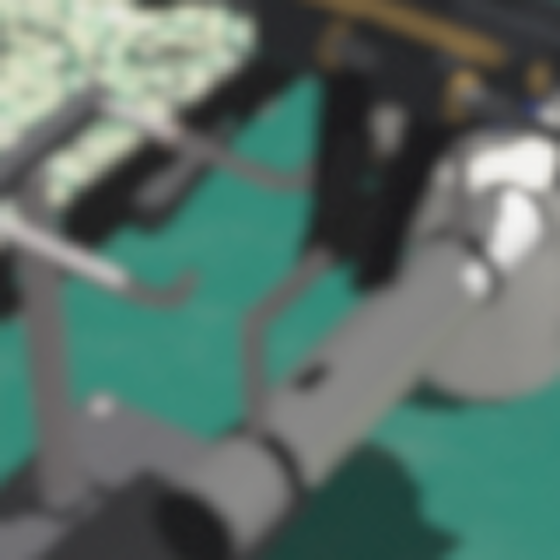

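Call:
{"name": "move_arm", "arguments": {
  "commands": [
    [0, 0, -1.2, 0, 0, 0, 1],
    [0, 0, -1.3, 0, 0, 0, 1],
    [0, 0, -1.3, 0, 0, 0, 1],
    [0, 0, 0, 0, 0, 0, 1]
  ]
}}

```text
clock: 18.25
ee_pos: [507.1, 173.1, 205.2]
ee_rot: [-1.998, -0.487, 1.993]
wrist_force: [-0.1, 0.0, -1.3]
opening: 0.132
```

```bash
python3 - <<'E'
from ik import *
now3()
crop("scene","s16.png",200,170,300,270,6)
E
```

```text
sleeve [507.11 164.53 223.03] rel hang: x -25.4 y -0.5 z 30.5 rot [ 0.05 -0.31 28.19] F [-0.08  0.01 -1.32] op 0.132 t 18.25
```

View pics/s16.png

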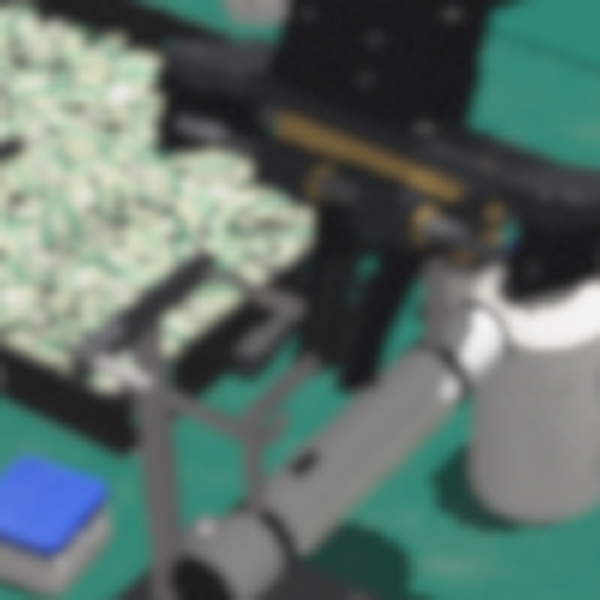

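Call:
{"name": "move_arm", "arguments": {
  "commands": [
    [0, 0, -1.0, 0, 0, 0, 1],
    [0, 0, -1.0, 0, 0, 0, 1],
    [0, 0, -0.5, 0, 0, 0, 1],
    [0, 0, 0, 0, 0, 0, 1],
    [0, 0, 0, 0, 0, 0, 1]
  ]
}}

```text
clock: 18.72
ee_pos: [529.2, 174.1, 203.8]
ee_rot: [-1.993, -0.486, 1.998]
wrist_force: [-0.3, -0.0, -2.0]
opening: 0.133
```

```bash
python3 - <<'E'
from ik import *
now3()
p2,R2=pose3(HANG+[0,0,4],28.3);plan(p2,R2,n=3)
crop("scene","s17.png",200,170,300,270,6)
E
```

```text
sleeve [529.29 165.6  221.64] rel hang: x -3.2 y -0.3 z 29.1 rot [ 0.1  -0.03 28.24] F [-0.32 -0.02 -1.97] op 0.133 t 18.72
n 3 dist 25.359101135058722 ang 0.11625432635385803 clock 18.7167
[0.76,0.35,-0.10, -0.02,-0.01,0.03]
[0.76,0.35,-0.10, -0.02,-0.01,0.03]
[0.76,0.35,-0.10, -0.02,-0.01,0.03]
```

View pics/s17.png

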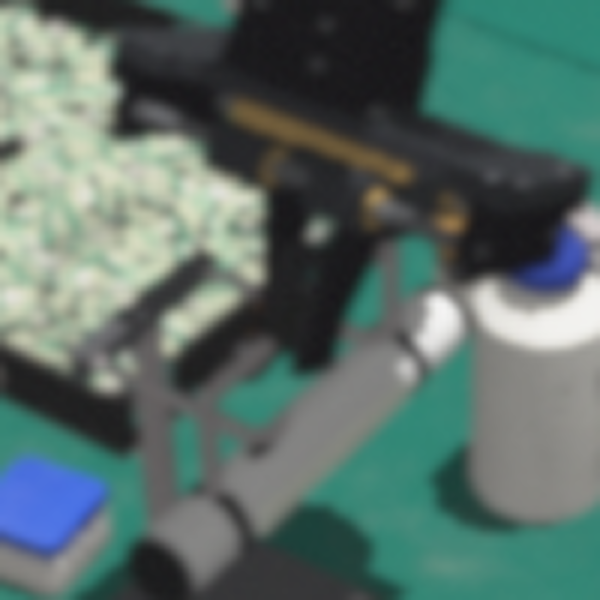

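Call:
{"name": "move_arm", "arguments": {
  "commands": [
    [0.7, 0.35, -0.1, 0, 0, 0, 1],
    [0.8, 0.35, -0.1, 0, 0, 0, 1],
    [0.7, 0.3, -0.1, 0, 0, 0, 1],
    [0, 0, 0, 0, 0, 0, 1],
    [0, 0, 0, 0, 0, 0, 1]
  ]
}}

```text
clock: 19.18
ee_pos: [531.8, 174.4, 178.7]
ee_rot: [-1.991, -0.485, 2.0]
wrist_force: [-1.0, 0.0, -1.0]
opening: 0.128
```

```bash
python3 - <<'E'
from ik import *
now3()
crop("scene","s18.png",200,170,300,270,6)
E
```

```text
sleeve [531.89 165.86 196.57] rel hang: x -0.6 y -0.1 z 4.1 rot [ 0.08  0.07 28.25] F [-1.05  0.01 -1.  ] op 0.128 t 19.18
```

View pics/s18.png

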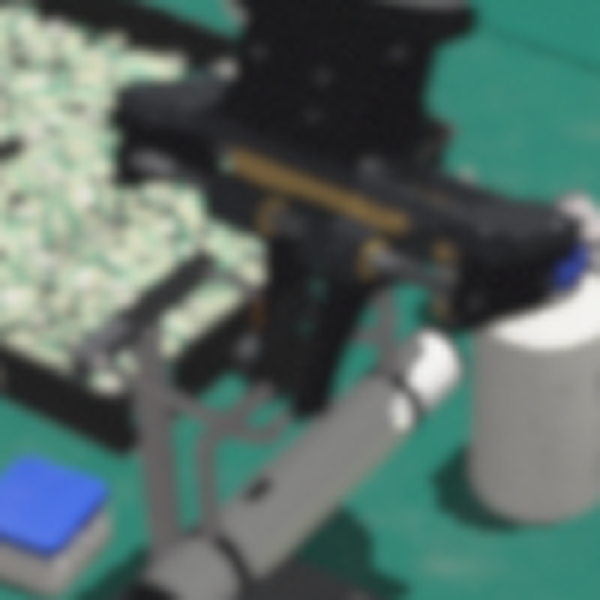

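Call:
{"name": "move_arm", "arguments": {
  "commands": [
    [0.15, 0.05, 0, 0, 0, 0, 1],
    [0.15, 0.1, 0, 0, 0, 0, 1],
    [0, 0, 0, 0, 0, 0, 1],
    [0, 0, 0, 0, 0, 0, 1]
  ]
}}

```text
clock: 19.57
ee_pos: [532.3, 174.4, 176.6]
ee_rot: [-1.994, -0.487, 1.998]
wrist_force: [-0.3, 0.6, -1.8]
opening: 0.131
```

Call:
{"name": "move_arm", "arguments": {
  "commands": [
    [0.1, 0, 0, 0, 0, 0, 1],
    [0, 0, 0, 0, 0, 0, 1],
    [0, 0, 0, 0, 0, 0, 1]
  ]
}}

```text
clock: 19.82
ee_pos: [532.3, 174.9, 175.6]
ee_rot: [-1.993, -0.487, 1.998]
wrist_force: [0.4, 0.3, -1.4]
opening: 0.126
```

```bash
python3 - <<'E'
from ik import *
now3();print(ctrl.sense()["torque"])
E
```

```text
sleeve [532.36 166.36 193.5 ] rel hang: x -0.1 y 0.4 z 1.0 rot [ 0.09 -0.07 28.26] F [ 0.44  0.31 -1.4 ] op 0.126 t 19.82
[-1.13  0.07 -0.02]
```

Call:
{"name": "move_arm", "arguments": {
  "commands": [
    [0.1, 0.05, 0, 0, 0, 0, 1],
    [0, 0, 0, 0, 0, 0, 1],
    [0, 0, 0, 0, 0, 0, 1]
  ]
}}

```text
clock: 20.07
ee_pos: [532.5, 174.8, 174.6]
ee_rot: [-1.994, -0.487, 1.997]
wrist_force: [0.5, 1.2, -1.2]
opening: 0.128
```

Call:
{"name": "move_arm", "arguments": {
  "commands": [
    [0.1, 0.05, 0, 0, 0, 0, 1],
    [0, 0, 0, 0, 0, 0, 1],
    [0, 0, 0, 0, 0, 0, 1]
  ]
}}

```text
clock: 20.32
ee_pos: [532.6, 174.9, 174.3]
ee_rot: [-1.994, -0.488, 1.997]
wrist_force: [-2.0, 0.4, 4.6]
opening: 0.131
```

```bash
python3 - <<'E'
from ik import *
now3();print(ctrl.sense()["torque"])
crop("scene","s19.png",200,170,300,270,6)
E
```

```text
sleeve [532.62 166.36 192.15] rel hang: x 0.1 y 0.4 z -0.4 rot [ 0.1  -0.14 28.27] F [-2.03  0.4   4.63] op 0.131 t 20.32
[-0.56  0.53  0.2 ]
```

View pics/s19.png

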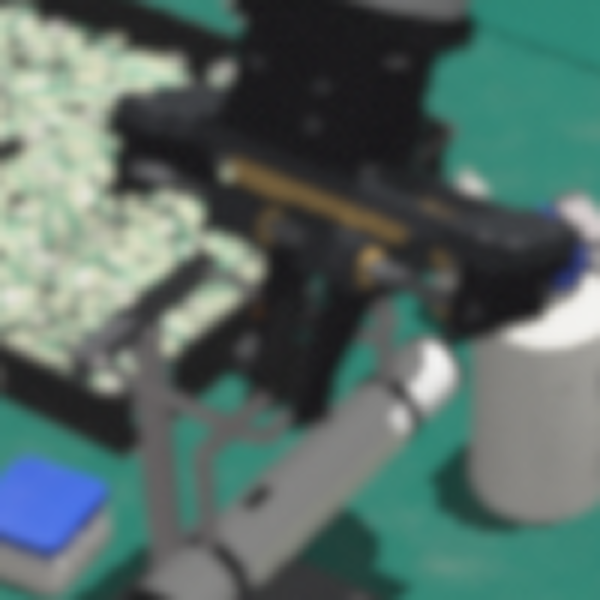

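Call:
{"name": "move_arm", "arguments": {
  "commands": [
    [0, 0, 0, 0, 0, 0, 0.8],
    [0, 0, 0, 0, 0, 0, 0.75],
    [0, 0, 0, 0, 0, 0, 0.7],
    [0, 0, 0, 0, 0, 0, 0.6],
    [0, 0, 0, 0, 0, 0, 0.5]
  ],
  "newtons": 10
}}

```text
clock: 20.78
ee_pos: [532.3, 174.8, 173.0]
ee_rot: [-1.993, -0.486, 1.998]
wrist_force: [-0.0, 0.2, -0.1]
opening: 0.372
```

Call:
{"name": "move_arm", "arguments": {
  "commands": [
    [0, 0, 0, 0, 0, 0, 0.5],
    [0, 0, 0, 0, 0, 0, 0.5],
    [0, 0, 0, 0, 0, 0, 0.5],
    [0, 0, 0, 0, 0, 0, 0.5],
    [0, 0, 0, 0, 0, 0, 0.5]
  ]
}}

```text
clock: 21.2
ee_pos: [532.4, 174.8, 173.4]
ee_rot: [-1.994, -0.487, 1.998]
wrist_force: [-0.3, 1.3, -0.8]
opening: 0.496
```

```bash
python3 - <<'E'
from ik import *
now3();print(ctrl.sense()["torque"])
crop("scene","s20.png",200,170,300,270,6)
E
```

```text
sleeve [532.42 166.28 191.25] rel hang: x -0.1 y 0.3 z -1.2 rot [ 0.09 -0.07 28.25] F [-0.3   1.34 -0.85] op 0.496 t 21.20
[-0.8   0.09  0.01]
```

View pics/s20.png

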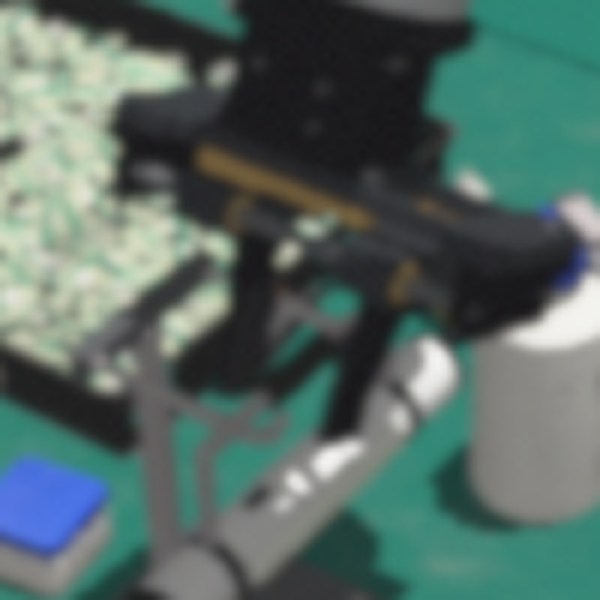

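Call:
{"name": "move_arm", "arguments": {
  "commands": [
    [-0.8, 0, 0, 0, 0, 0, 0.5],
    [-1, 0, 0, 0, 0, 0, 0.5],
    [-1.5, 0, 0, 0, 0, 0, 0.5],
    [-2, 0, 0, 0, 0, 0, 0.5],
    [-2.5, 0, 0, 0, 0, 0, 0.5]
  ]
}}

```text
clock: 21.67
ee_pos: [532.7, 141.2, 244.8]
ee_rot: [-1.992, -0.486, 2.0]
wrist_force: [0.6, 0.5, -0.9]
opening: 0.501
```

Call:
{"name": "move_arm", "arguments": {
  "commands": [
    [-2.5, -1, 0, 0, 0, 0, 0.5],
    [-2.5, -1, 1, 0, 0, 0, 0.5],
    [-2.5, -1, 2, 0, 0, 0, 0.5],
    [-2.5, -1, 3, 0, 0, 0, 0.5],
    [-2.5, 0, 3, 0, 0, 0, 0.5]
  ]
}}

```text
clock: 22.08
ee_pos: [442.4, 121.2, 376.2]
ee_rot: [-1.996, -0.488, 1.996]
wrist_force: [-0.3, -0.6, 1.2]
opening: 0.501
```

Call:
{"name": "move_arm", "arguments": {
  "commands": [
    [-1, 2, 3, 0, 0, 0, 0.5],
    [-1, 2, 3, 0, 0, 0, 0.5],
    [0, 2, 2, 0, 0, 0, 0.5],
    [0, 0, 0, 0, 0, 0, 0.5],
    [0, 0, 0, 0, 0, 0, 0.5]
  ]
}}

```text
clock: 22.5
ee_pos: [364.9, 54.2, 367.2]
ee_rot: [-1.997, -0.485, 1.994]
wrist_force: [0.3, -0.1, -0.2]
opening: 0.502
```

```bash
python3 - <<'E'
from ik import *
st()
a=ctrl.camera("scene");b=ctrl.camera("top")
crop("scene","s21.png",190,150,390,320,3.5,a[:,:,::-1]);crop("top","t21.png",190,140,400,290,3.5,b[:,:,::-1])
E
```

```text
t 22.5 p [364.94  54.19 367.18] x [-0.01  0.42 -0.91] z [-1.   -0.04 -0.01] F [ 0.28 -0.11 -0.25] op 0.5019410563515554 q [ 0.19 -0.13 -0.15 -0.43 -1.48 -0.13]
```

View pics/s21.png

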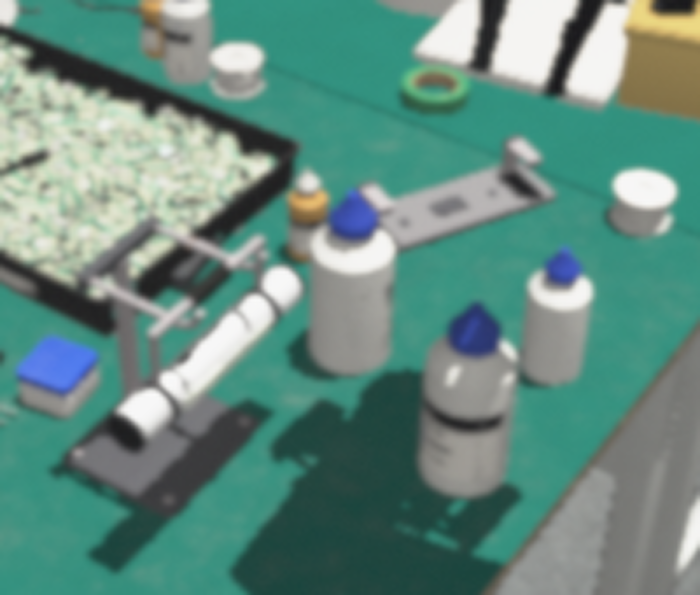

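View pics/t21.png

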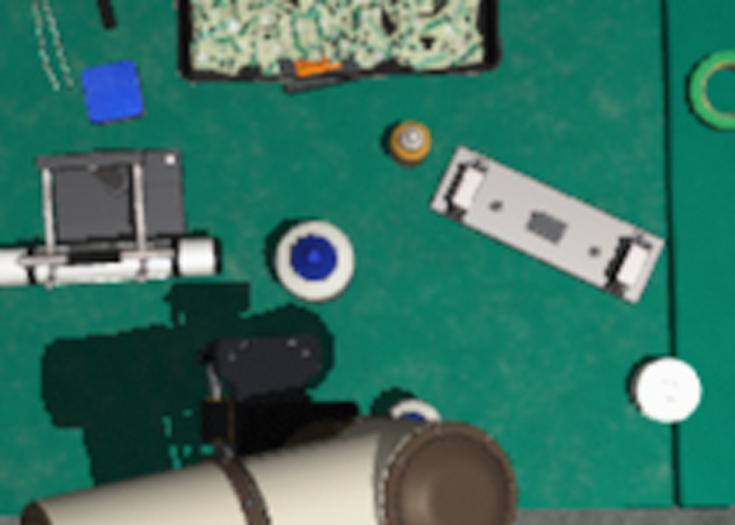

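Call:
{"name": "move_arm", "arguments": {
  "commands": [
    [0, 0, 0, 0, 0, 0, 0.5],
    [0, 0, 0, 0, 0, 0, 0.5],
    [0, 0, 0, 0, 0, 0, 0.5],
    [0, 0, 0, 0, 0, 0, 0.5],
    [0, 0, 0, 0, 0, 0, 0.5]
  ]
}}

```text
clock: 23.02
ee_pos: [366.1, 55.5, 365.5]
ee_rot: [-1.993, -0.487, 1.999]
wrist_force: [0.5, -0.1, -0.7]
opening: 0.497
```

Call:
{"name": "move_arm", "arguments": {
  "commands": [
    [0, 0, 0, 0, 0, 0, 0.5],
    [0, 0, 0, 0, 0, 0, 0.5],
    [0, 0, 0, 0, 0, 0, 0.5],
    [0, 0, 0, 0, 0, 0, 0.5],
    [0, 0, 0, 0, 0, 0, 0.5]
  ]
}}

```text
clock: 23.43
ee_pos: [365.8, 55.2, 365.8]
ee_rot: [-1.994, -0.486, 1.998]
wrist_force: [-0.5, -0.2, -0.7]
opening: 0.503
```

```bash
python3 - <<'E'
from ik import *
a=ctrl.camera("scene")
crop("scene","s22.png",205,195,285,275,7,a[:,:,::-1])
for _ in range(3): b=ctrl.camera("scene")
d=np.abs(a.astype(int)-b)[200:280,205:290];print(d.max(),d.mean())
Y=np.array([-SX[1],SX[0],0])
f=lambda P:((proj("scene",P)-[205,195])*7).round()
t=HANG-[0,0,65];print("bar ends",f([HANG+62*Y,HANG-62*Y]),"tube ends",f([t+100*Y,t-100*Y]))
print(proj("scene",[[382.5,-98,125],[382.5,-98,0]]))
# bottle cap from scene picture
print(atz("scene",(190+565/3.5,150+255/3.5),122))
E
```

```text
4 0.36387254901960786
bar ends [[202. 353.]
 [414. 166.]] tube ends [[144. 556.]
 [473. 248.]]
[[351.58 221.78]
 [347.14 254.62]]
[382.06 -96.98 122.  ]
```

View pics/s22.png

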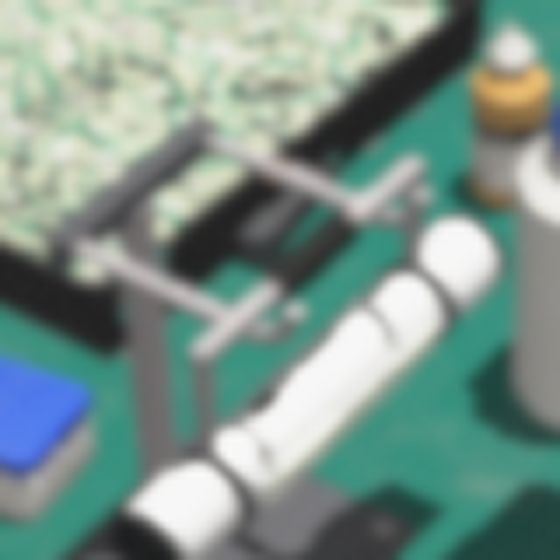

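The bar ends are at crop pixels (200,352) and (415,165), against (202,353) and (414,166) predicted for a level hang. The prong tips stand between sleeve and legs, and successive frames are still.

```bash
python3 -c "
from cell import ctrl
print(ctrl.hand_in(), ctrl.sense()['clock'])"
```

```text
the job is handed in; nothing more can be done
the job is handed in; nothing more can be done
```

The job is done and handed in at about 24 s of robot time.

- **Bottle:** I moved the smallest blue-capped bottle to about (382, -98) mm. That is roughly 22 cm from the middle of the cradle, and it stands upright.
- **Lamp release:** I tipped the handle about 32° towards the open side with the tube still under the jaws. The tube then came out sideways at z ≈ 30 mm, with wrist forces up to about 5 N.
- **Hanging:** The lamp hangs by its bar over both prongs. In the last picture the bar ends lay within about 2 px of an enlarged crop of where a level hang should put them. Frames 0.15 s apart showed no motion, and the gripper was well clear.
- **Left alone:** The flux bottle, the solder spool and the box of finger cots showed no sign of having moved in the last pictures.

**First attempt:** My first tip with a vertical grip ran near a wrist singularity at about 19°. It pushed the gripper 7 mm along the lamp with about 8 N (3.7 N m). I backed out, and a picture showed the lamp still seated in place. I then re-gripped it with the tool leaned 25° along the bar, and that attempt went cleanly.

While carrying the lamp, one handle-end reading sat about 2 px higher than predicted, a possible slight tilt in the grip. After release the bar was level.

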